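# Key the pipe elbow into the deburring nest and trip the cycle treadle

### The arm

A 6-joint arm with a two-finger parallel gripper is mounted at the origin on the work surface. World frame = base frame: x ahead of the robot, y to its left, z up, the work surface at z = 0. Lengths are in m, angles in rad, forces in N, time in s.
With the tool pointing down it reaches from about 0.375 to 0.9 m from the base axis. Payload 3.1 kg.
Tool frame: the origin (TCP) lies at the very end of the fingers, on their centre line; the grasp point (between the pads) lies 19 mm behind it; z points along the fingers, y is the direction in which the jaws open and shut (so a half turn about z gives the same grasp; the last joint's range is limited). The gripper opens to 85 mm and grips with 20 to 120 N. Pads are 22 mm wide; open, the fingers measure 114 mm over their backs; the gripper's body (76 mm by 85 mm) begins 54 mm behind the grasp point. The pads swing forward as they close: fully open they stand 13 mm farther back than shut.
Start: joints at [-1.522, 0.527, 1.433, -0, 1.181, -0.178], TCP at [0.141, -0.609, 0.231] pointing down, gripper open.
Joint ranges: [-3.08, 3.08], [-0.75, 2.2], [0.22, 2.44], [-1.43, 4.57], [0, 2.65], [-2.85, 2.85]. Speed limits (rad/s): [2.79, 2.79, 3.14, 3.14, 3.14, 3.14].

### API

Orientations are given as a unit quaternion [x, y, z, w].
In Python, from station import * gives the robot as it stands.
- The arm moves only by the tool jog_arm, never from a script. Its argument "motion" is a list of rows, each a list of 5 numbers: the shift along the world's x, y, z in cm, then the turn about the world's z in degrees, then the closure in counts, from 0 (fully open) to 255 (shut). In form: [[tx, ty, tz, yaw, jaw], ...]. A call has 1 to 10 rows; each row shifts and turns the pose as measured when the row begins; what a row does not reach is not made up. A row lasts 1/12 s, in which the tool goes at most 41.7 mm and 7.16 degrees, less where a joint would pass 70% of its speed; a pose out of reach is approached as far as the arm can. A call with a gripper value outside its range is refused whole. The fingers move at their own pace and stop on an object; "squeeze" is the grip in N (left out, the last holds). Time passes only in rows, so rows that do not move let the fingers close. It gives the time, the measured TCP pose, the force and the opening at its end, in the units of the state.
- sense(): the state, without advancing time (a new reading comes with each control period).
- snapshot(name): name is "side" or "top"; returns a dict with "img" (480x640x3 uint8, red, green, blue), "depth" (480x640 float32, m along the optical axis (not along the pixel's ray), 0 where there is no reading), "intrinsics" (3x3 intrinsics, pixels), "dist_coeffs" ([k1, k2, p1, p2, k3] as OpenCV has them; the pictures are not rectified), "eye" and "attitude" of the camera in the world. Camera axes: x right, y down, z forward; pixel columns grow to the right and rows downward; lengths in m; the calibration is good to about 2 mm. A picture is of the moment at which its call begins.
- sign_off(): hands the job in, once; it reports no verdict.
The state is a dict: "t": time; "q": joint angles; "qd": joint speeds; "tau": joint torques, N m; "tcp_pos": TCP position; "tool_rot": TCP orientation; "force": force on the tool from outside, world axes, zero at the start; "ft_torque": the same for the moment, N m; "finger_gap": opening from 0.0 (shut) to 1.0 (fully open).
Only numpy, scipy, OpenCV 4.12 (cv2) and the standard library are available. Lean on these libraries where they do the work, as an engineer would, in place of code of your own. Each camera call takes 0.05 s, during which the arm holds its last target.

### The job

Take the keyed white pipe elbow off the blue shelf and load it spigot-down in the brass ring of the deburring nest: the ring has been clamped at an unknown angle, so turn the elbow until its key rib finds the keyway and it drops fully home with its shoulder down on the ring, then let go. With the elbow loaded, push the yellow treadle down to its stop, hold it there for a moment and let it spring back up. Leave the other things on the shelf where they lie.

Things in the scene. Friction and masses are not known exactly. Their poses are not given: they have to be found in the camera images.
- elbow_center (a point): White PVC pipe elbow, 110 mm tall, 220 g, standing on its spigot on the shelf. Point on the spigot's vertical axis, 55 mm above its foot. z up, +x out of the open side port. Shoulder 60 mm across, its underside 15 mm below this point; under it the spigot, 40 mm across, 40 mm long, foot chamfered 3 mm. Side leg: 56 mm across its collar, axis 30 mm above this point, ends 68 mm from the spigot axis.
- elbow_grip (a point): The place to grip the elbow from above: on the spigot's axis, 85 mm above its foot, midway between two flat faces 52 mm apart along y, each 36 mm wide (x) and 36 mm high. Axes as elbow_center.
- elbow_rib (a point): Lower outer end of the elbow's key rib, on the spigot's -x side (opposite the port). Rib 10 mm wide, reaching 29 mm from the axis, from the shoulder down to 14 mm above the foot: the first 14 mm of spigot enter the ring at any angle, then the rib lands on the ring's top unless over the keyway; from there 26 mm remain to home.
- nest_seat (a point): Centre of the mouth of the fixed brass ring of the deburring nest, at its top face, 56 mm above the table; the elbow's shoulder rests here when home (elbow_center then 15 mm above). z up; -x points to the red index mark on the base. Ring 90 mm across, 48 mm high; bore 43 mm across, deeper than the spigot; one keyway 14 mm wide, out to 34 mm from the axis, seen from above as a notch.
- nest: Grey 130 mm square base plate of the nest, 8 mm thick, fixed; origin under its centre, axes as nest_seat. The ring is clamped fast on it and cannot turn; its keyway points anywhere up to 0.5 rad either side of -x (the red mark); that angle is not reported. The rib drops in within about 0.06 rad of the keyway; a push of 5 to 10 N tells.
- treadle_pad (a point): Centre of the black rubber top face (60 x 65 mm) of the yellow treadle, the place to push. The plate, 125 x 75 mm, is hinged at its far (+x) end 40 mm above the table; this point is 90 mm from the hinge. At rest it slopes up 0.25 rad away from the hinge. x axis level, from pad to hinge.
- treadle (a joint): Treadle angle in rad: 0 up at rest (springs back when let go), grows as it is pushed down, stop at 0.28 (pad about 25 mm lower). It needs about 3 N at the start and 8 N at the stop.
- coupling_center (a point): Bystander: straight white pipe coupling, 56 mm across, 50 mm tall, upright on the shelf. Centre.
- jar_center (a point): Bystander: grey jar with yellow lid, 52 mm across, 52 mm tall, upright on the shelf. Centre.
- light_guide_center (a point): Bystander: clear acrylic light guide, 150 mm long along y, 12 mm thick, lying on the shelf. Centre.
- reamer_center (a point): Bystander: steel hand reamer, 150 mm long along x, 12 mm thick, lying on the shelf. Centre.
- cutters_center (a point): Bystander: red-handled flush cutters, 140 mm long along x, 12 mm thick, lying on the shelf. Centre.
- shelf: Blue steel shelf, 300 mm in x by 400 mm in y; origin on the table under its centre, deck 30 mm above the table. Lips at the +x and +y edges reach 52 mm above the table; the perforated gate along the -y edge reaches 78 mm. Fixed.
Things that resemble listed ones, but are neither listed nor needed, are in the scene too. Several things have the shape of the nest; the one meant has the colours described above. What is shaped like the part that bears treadle_pad but turquoise is not meant.

How it is judged:
By the outcome, as a careful person would: the job done as asked, in the order asked, and still so for the second after the job is handed in, with the robot touching nothing.
It also fails if it takes over 67 s, if anything falls off the work surface, if the arm or the gripper's body presses on something with over 40 N, if the wrist force passes 120 N, or if a joint passes its speed limit or range.

## Working session

There is one attempt and no reset: what is moved stays moved. The work goes in short steps, Python scripts to look and compute and a tool call to move; the robot and the scene stay as the last step left them, time stands still between calls to the robot, and variables do not carry over. Pictures are saved under pics/ and viewed, and the job is handed in when it is done.

Besides the shell and the picture viewer there is one more tool, called after "Request:" by a JSON object that holds its "name" and its "arguments", one argument or row to a line. jog_arm: Moves the arm, as the interface text tells. Its arguments: {"type":"object","properties":{"motion":{"type":"array","items":{"type":"array","items":{"type":"number"}}},"squeeze":{"type":"number"}},"required":["motion"]}

```bash
mkdir -p pics; ls; cat > h.py <<'E'
from station import *
import numpy as np, cv2, pickle
from scipy.spatial.transform import Rotation as R
def grab(n):
    s=snapshot(n); pickle.dump(s,open(f'{n}.pkl','wb')); return s
def save(im,p): cv2.imwrite('pics/'+p,cv2.cvtColor(np.ascontiguousarray(im),cv2.COLOR_RGB2BGR))
E
python3 - <<'E'
from h import *
s=sense(); print({k:np.round(v,3) for k,v in s.items()})
for n in('side','top'):
    c=grab(n); save(c['img'],n+'0.png'); print(n,c['intrinsics'],c['dist_coeffs'],c['eye'],c['attitude'])
E
```

```text
pics
{'t': np.float64(0.0), 'q': array([-1.522,  0.528,  1.434, -0.   ,  1.181, -0.179]), 'qd': array([-0.002, -0.002, -0.001,  0.001,  0.   , -0.001]), 'tau': array([ 0.0000e+00, -4.4235e+01, -1.7802e+01, -0.0000e+00,  8.0000e-03,
        0.0000e+00]), 'tcp_pos': array([ 0.141, -0.608,  0.23 ]), 'tool_rot': array([ 0.994,  0.113,  0.   , -0.001]), 'force': array([ 0.261, -0.143, -0.222]), 'ft_torque': array([0.028, 0.04 , 0.07 ]), 'finger_gap': np.float64(1.0)}
side [[561.60274307   0.         322.57863767]
 [  0.         561.60274307 239.37275568]
 [  0.           0.           1.        ]] [-0.04587051  0.          0.          0.          0.        ] [0.36582453 1.10402652 1.05421167] [-0.05875509  0.90373412 -0.42331943  0.02476156]
top [[494.24736684   0.         314.91005015]
 [  0.         494.24736684 239.38809041]
 [  0.           0.           1.        ]] [0.02299641 0.         0.         0.         0.        ] [ 0.2136733  -0.02447133  1.40302936] [ 0.73169662 -0.67191385  0.07695113 -0.08503148]
```

View pics/side0.png

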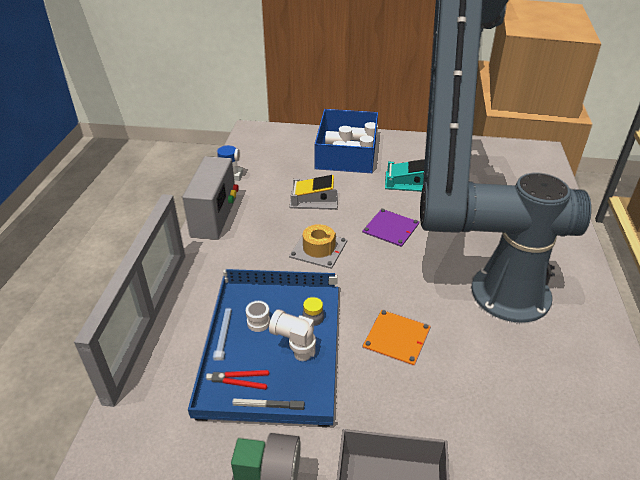

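View pics/top0.png

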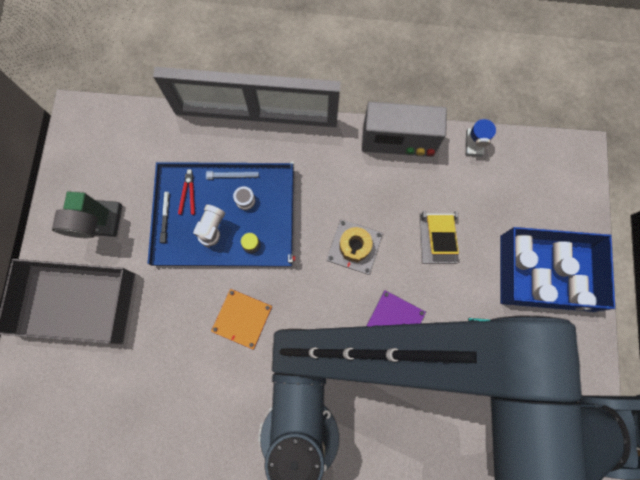

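In the top view the elbow stands at about (209,225), the grey nest with the brass ring is at (357,243) and the yellow treadle at (442,235). The orange plate (242,318) and purple plate (397,312) look like the nest base but are the wrong colour and have no ring. The turquoise treadle at (480,320) is not meant either. I'll confirm in enlarged crops.

```bash
python3 - <<'E'
from h import *
def crop(n,u0,v0,w,h,k):
    im=pickle.load(open(n+'.pkl','rb'))['img'][v0:v0+h,u0:u0+w]
    return cv2.resize(im,(w*k,h*k),interpolation=cv2.INTER_CUBIC)
save(crop('top',170,180,130,90,6),'c_el_top.png')
save(crop('top',320,195,150,90,5),'c_ne_top.png')
save(crop('side',240,280,100,90,6),'c_el_side.png')
save(crop('side',280,165,100,110,5),'c_ne_side.png')
E
```

```text
(no output)
```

View pics/c_el_top.png

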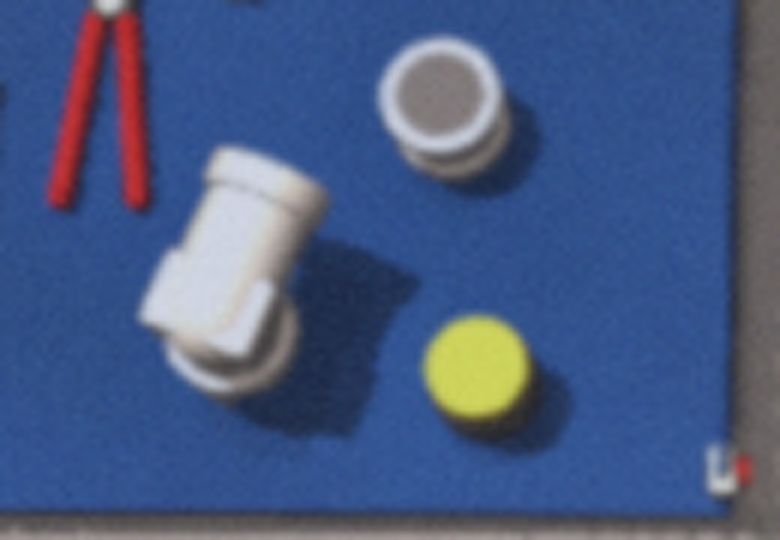

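View pics/c_ne_top.png

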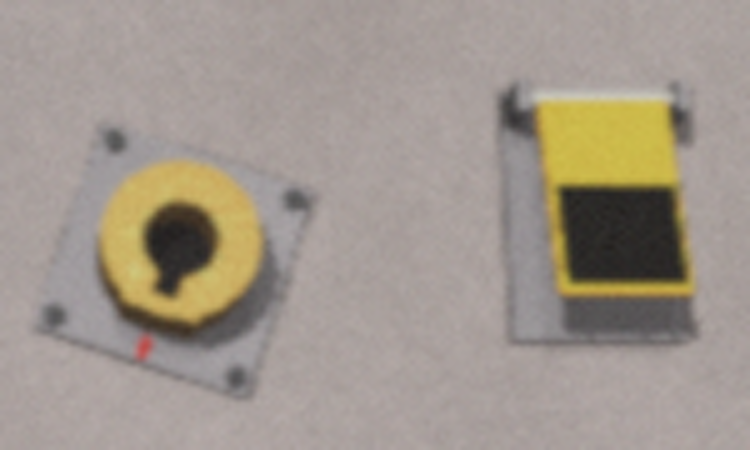

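View pics/c_el_side.png

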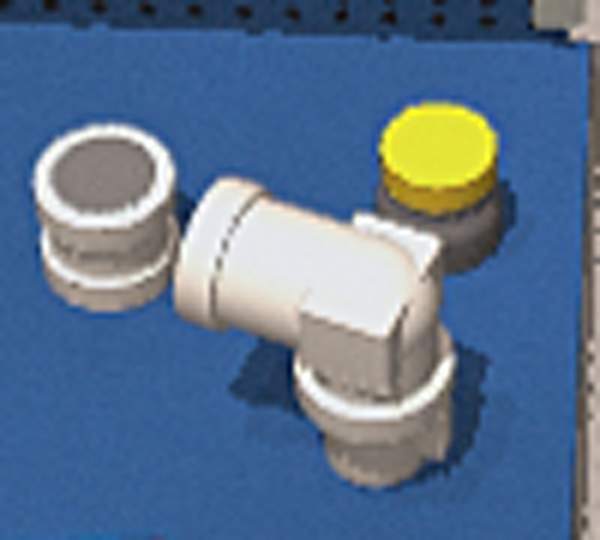

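View pics/c_ne_side.png

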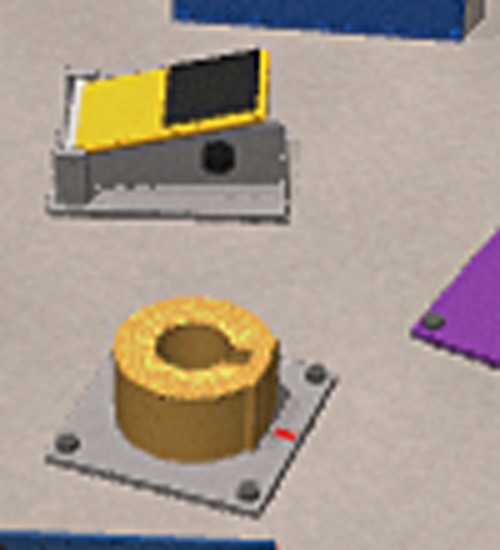

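The crops show the elbow with its port pointing up and to the right in the top view, two flat ears at crop (165,290) and (250,320), and the rib side at lower left. The ring's keyway notch is at crop (168,285) with the red mark at (145,347). Next I'll measure from both views with depth.

```bash
cat >> h.py <<'E'
def cam(n): return pickle.load(open(n+'.pkl','rb'))
def rays(c,uv):
    uv=np.asarray(uv,float).reshape(-1,1,2)
    p=cv2.undistortPoints(uv,np.array(c['intrinsics']),np.array(c['dist_coeffs'])).reshape(-1,2)
    return np.c_[p,np.ones(len(p))]
def cloud(c,u0,v0,w,h):
    vv,uu=np.mgrid[v0:v0+h,u0:u0+w]
    d=c['depth'][v0:v0+h,u0:u0+w].ravel()
    P=rays(c,np.c_[uu.ravel(),vv.ravel()])*d[:,None]
    P=R.from_quat(c['attitude']).apply(P)+c['eye']
    col=c['img'][v0:v0+h,u0:u0+w].reshape(-1,3).astype(int)
    m=d>0
    return P[m],col[m]
def tri(uvA,uvB):
    A=[];b=[]
    o=[];D=[]
    for n,uv in(('top',uvA),('side',uvB)):
        c=cam(n);r=R.from_quat(c['attitude']).apply(rays(c,[uv])[0]);D.append(r/np.linalg.norm(r));o.append(np.array(c['eye']))
    M=np.c_[D[0],-D[1]];t=np.linalg.lstsq(M,o[1]-o[0],rcond=None)[0]
    a,b=o[0]+t[0]*D[0],o[1]+t[1]*D[1]
    return (a+b)/2,np.linalg.norm(a-b)
def proj(c,P):
    q=R.from_quat(c['attitude']).inv().apply(np.atleast_2d(P)-c['eye'])
    return cv2.projectPoints(q,np.zeros(3),np.zeros(3),np.array(c['intrinsics']),np.array(c['dist_coeffs']))[0].reshape(-1,2)
E
python3 - <<'E'
from h import *
np.set_printoptions(precision=4,suppress=True)
from scipy.optimize import least_squares
boxes={'top':dict(n=(320,215,70,60),e=(185,195,50,60),t=(415,205,55,60)),'side':dict(n=(290,220,60,50),e=(262,300,65,65),t=(285,170,60,42))}
for n in boxes:
    c=cam(n)
    P,col=cloud(c,*boxes[n]['n'])
    br=(col[:,0]-col[:,2]>60)&(np.abs(P[:,2]-.056)<.006)
    Q=P[br]; print(n,'ring z',np.median(Q[:,2]),len(Q))
    # outer edge circle: use hull
    h=cv2.convexHull(Q[:,:2].astype(np.float32)).reshape(-1,2)
    f=least_squares(lambda x:np.hypot(h[:,0]-x[0],h[:,1]-x[1])-x[2],[*h.mean(0),.045],loss='soft_l1',f_scale=.001);print(' circ',f.x)
    red=(col[:,0]-np.maximum(col[:,1],col[:,2])>60)&(P[:,2]<.02)
    print(' red',P[red].mean(0),red.sum())
    P,col=cloud(c,*boxes[n]['e'])
    w=(col.min(1)>100)&(P[:,2]>.04)
    Q=P[w];print(' elbow z max',np.sort(Q[:,2])[-5:],len(Q), 'lo',Q.min(0),Q.max(0))
    P,col=cloud(c,*boxes[n]['t'])
    k=(col.max(1)<60)&(P[:,2]>.03)
    Q=P[k];print(' pad',np.median(Q,0),Q.min(0),Q.max(0),len(Q))
    nrm=np.linalg.svd(Q-Q.mean(0))[2][2];print(nrm)
    y=(col[:,0]>150)&(col[:,2]<80)&(P[:,2]>.03);Q=P[y];print(' yellow',Q.min(0),Q.max(0))
E
```

```text
top ring z 0.05635950169775239 580
 circ [ 0.5278 -0.1091  0.0446]
 red [ 0.4742 -0.0959  0.0089] 9
 elbow z max [0.1461 0.1469 0.1477 0.1479 0.1481] 702 lo [0.4803 0.2394 0.0715] [0.6305 0.3278 0.1481]
 pad [ 0.5486 -0.3511  0.0699] [ 0.5209 -0.3811  0.0568] [ 0.577  -0.3207  0.0818] 376
[-0.2565 -0.0089 -0.9665]
 yellow [ 0.5125 -0.387   0.0396] [ 0.631  -0.3098  0.0809]
side ring z 0.05422521022400795 408
 circ [ 0.5297 -0.1075  0.0464]
 red [ 0.4745 -0.0955  0.0069] 8
 elbow z max [0.1432 0.1435 0.1439 0.1442 0.1444] 1477 lo [0.4811 0.193  0.0401] [0.6241 0.3309 0.1444]
 pad [ 0.5483 -0.3498  0.0672] [ 0.5197 -0.3867  0.0555] [ 0.5783 -0.3159  0.0779] 202
[-0.2592 -0.007  -0.9658]
 yellow [ 0.5136 -0.3845  0.0386] [ 0.633  -0.3024  0.0752]
```

```bash
cat > fit.py <<'E'
from h import *
from scipy.optimize import least_squares
np.set_printoptions(precision=4,suppress=True)
def cyl(r,ax,R_,a,b): # r radial dist, ax axial
    d=np.c_[r-R_,np.maximum(a-ax,ax-b)]
    return np.minimum(d.max(1),0)+np.hypot(*np.maximum(d,0).T)
def sdf(p):
    x,y,z=p.T
    rz=np.hypot(x,y); rx=np.hypot(y,z-.085)
    s=[cyl(rz,z,.030,.040,.054),cyl(rz,z,.02,0,.05),cyl(rx,x,.025,0,.068),cyl(rx,x,.028,.048,.068),cyl(rz,z,.025,.05,.085)]
    q=np.abs(np.c_[x,y,z-.085])-[.018,.026,.018]
    s.append(np.minimum(q.max(1),0)+np.linalg.norm(np.maximum(q,0),axis=1))
    return np.min(s,0)
def fit(Q,x0):
    def f(v):
        L=R.from_euler('z',-v[3]).apply(Q-[v[0],v[1],v[2]]); return sdf(L)
    return least_squares(f,x0,loss='soft_l1',f_scale=.0015)
if __name__=='__main__':
    boxes={'top':(185,195,50,60),'side':(262,300,65,65)}
    A=[]
    for n,b in boxes.items():
        P,col=cloud(cam(n),*b)
        w=(col.min(1)>75)&(P[:,2]>.045)&(np.ptp(col,axis=1)<80)&(np.hypot(P[:,0]-.54,P[:,1]-.27)<.12)
        Q=P[w]
        r=fit(Q,[.515,.275,.03,-.4]);print(n,len(Q),r.x,np.median(np.abs(r.fun)));A.append(Q)
    # drop coupling
    r=fit(np.vstack([A[0],A[1]]),[.515,.275,.03,-.4]);print('both',r.x)
    # notch
    for n,uv in(('top',(320+168/5,195+287/5)),('side',(280+245/5,165+354/5))): 
        c=cam(n);d=R.from_quat(c['attitude']).apply(rays(c,[uv])[0]);e=np.array(c['eye']);print(n,(e+d*(.056-e[2])/d[2]))
        uv={'top':(320+180/5,195+238/5),'side':(280+195/5,165+345/5)}[n]
        d=R.from_quat(c['attitude']).apply(rays(c,[uv])[0]);print(' bore',(e+d*(.056-e[2])/d[2]))
E
python3 fit.py
python3 - <<'E'
from h import *
c=cam('top');S=[]
for n,(u,v,w,h) in(('top',(335,222,45,45)),('side',(298,220,45,45))):
    S.append(cv2.resize(cam(n)['img'][v:v+h,u:u+w],(390,390),interpolation=cv2.INTER_CUBIC))
save(np.hstack(S),'ring.png')
E
```

```text
top 785 [ 0.5099  0.2988  0.03   -0.2692] 0.0014157543525212986
side 1620 [ 0.5118  0.298   0.028  -0.279 ] 0.0015662033720986492
both [ 0.5112  0.298   0.0289 -0.2767]
top [ 0.4996 -0.1058  0.056 ]
 bore [ 0.5281 -0.1106  0.056 ]
side [ 0.4973 -0.102   0.056 ]
 bore [ 0.5261 -0.1062  0.056 ]
```

View pics/ring.png

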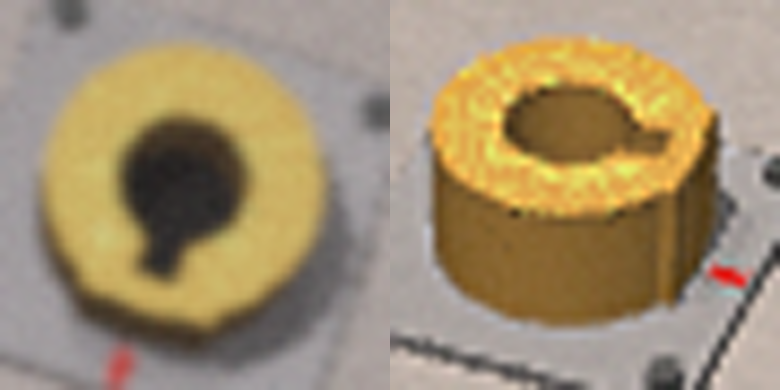

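The enlarged rings show the notch clearly: its outer end is at (160,262) in the left panel and (660,138) in the right. I'll fit the bore, notch and outer circle in images rectified to the z=0.056 plane.

```bash
cat > key.py <<'E'
from h import *
from scipy.optimize import minimize
np.set_printoptions(precision=4,suppress=True)
g=np.arange(-.06,.06,.0005); X,Y=np.meshgrid(.5285+g,-.108+g,indexing='ij')
def run(tag,names=('top','side')):
  for n in names:
    c=cam(n); uv=proj(c,np.c_[X.ravel(),Y.ravel(),np.full(X.size,.056)]).astype(np.float32).reshape(*X.shape,2)
    im=cv2.remap(c['img'],uv,None,cv2.INTER_CUBIC)
    B=cv2.GaussianBlur(im.max(2).astype(float),(0,0),2)
    def cost(v):
        x=X-v[0];y=Y-v[1];r=np.hypot(x,y)
        a=v[2]; u=-(x*np.cos(a)+y*np.sin(a)); w=-x*np.sin(a)+y*np.cos(a)
        ins=1/(1+np.exp((r-.0215)/.001)); k=1/(1+np.exp((np.abs(w)-.007)/.001))*1/(1+np.exp((u-.034)/.001))*(u>0)
        s=np.maximum(ins,k); m=r<.042
        return -np.corrcoef(s[m],-B[m])[0,1]
    best=min((minimize(cost,[x0,-.108,a],method='Nelder-Mead',options=dict(xatol=1e-5,fatol=1e-6,initial_simplex=[[x0,-.108,a],[x0+.003,-.108,a],[x0,-.105,a],[x0,-.108,a+.2]])) for a in(-.7,-.3,0,.3) for x0 in(.5285,)),key=lambda r:r.fun)
    print(n,best.x,best.fun)
    save(cv2.resize(im[::-1,::-1],(480,480)),f'rect_{tag}_{n}.png')
run('a')
c=[cam(n) for n in('top','side')]
# base plate yaw from red mark
for ctr in((.528,-.109),(.5265,-.1065)): print(np.arctan2(-(-.0957-ctr[1]),-(.4743-ctr[0])))
E
python3 key.py
```

```text
top [ 0.5286 -0.1094 -0.2012] -0.9872710667413959
side [ 0.529  -0.107  -0.1979] -0.9787737180948333
-0.2427866455943071
-0.20401797959254878
```

```bash
python3 - <<'E'
from h import *
save(np.hstack([cv2.imread('pics/rect_a_%s.png'%n)[...,::-1][:, :400] for n in('top','side')]),'rect2.png')
E
```

```text
(no output)
```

View pics/rect2.png

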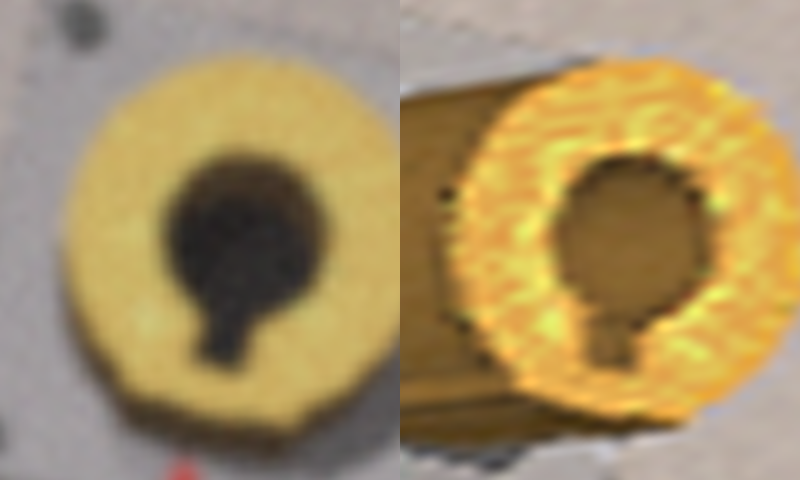

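Both views agree that the keyway angle is about -0.20 rad, with the seat at about (0.529,-0.108). The elbow is at (0.511,0.298), yaw -0.277, with its foot at z≈0.029. Moving to it, I pass round the base and turn the tool -29° on the way.

Request:
{"name": "jog_arm", "arguments": {
  "motion": [
    [2.5,2.5,0.5,-3,0],
    [3,3,0.5,-3,0],
    [3,3,0.5,-3,0],
    [3,3,0.5,-3,0],
    [3,3,0,-3,0],
    [3,3,0,-3,0],
    [3,3,0,-3,0],
    [3,3,0,-3,0],
    [3,3,0,-3,0],
    [3,3,0,-2,0]
  ],
  "squeeze": 40
}}

```text
t: 0.93
tcp_pos: [0.4254, -0.3173, 0.2465]
tool_rot: [0.987, -0.16, -0.002, -0.002]
force: [0.4, -1.2, 0.4]
finger_gap: 1.002
```

Request:
{"name": "jog_arm", "arguments": {
  "motion": [
    [0.8,3.8,0,1,0],
    [0.8,3.8,0,1,0],
    [0.5,3.8,0,0.5,0],
    [0.5,3.8,0,0,0],
    [0.5,3.8,0,0,0],
    [0.5,3.8,0,0,0],
    [0.5,3.8,0,0,0],
    [0.5,3.8,0,0,0],
    [0.5,3.8,0,0,0],
    [0.5,3.8,0,0,0]
  ]
}}

```text
t: 1.77
tcp_pos: [0.485, 0.0801, 0.2441]
tool_rot: [0.99, -0.138, -0.001, -0.002]
force: [1.0, -0.8, -0.8]
finger_gap: 0.995
```

Request:
{"name": "jog_arm", "arguments": {
  "motion": [
    [0.5,3.8,0,0,0],
    [0.5,3.8,0,0,0],
    [0.5,3.8,0,0,0],
    [0,3.8,0,0,0],
    [0,1.5,0,0,0],
    [0,0,0,0,0]
  ]
}}

```text
t: 2.27
tcp_pos: [0.4978, 0.2632, 0.2424]
tool_rot: [0.991, -0.134, -0.002, -0.003]
force: [0.3, -0.9, 0.4]
finger_gap: 0.999
```

Request:
{"name": "jog_arm", "arguments": {
  "motion": [
    [1.3,3,0,-0.5,0],
    [0,0.5,0,0,0],
    [0,0,-3,0,0],
    [0,0,-2,0,0],
    [0,0,-1,0,0],
    [0,0,0,0,0]
  ]
}}

```text
t: 2.77
tcp_pos: [0.5101, 0.2974, 0.1796]
tool_rot: [0.991, -0.137, -0.003, -0.001]
force: [-0.4, -0.7, 0.2]
finger_gap: 1.001
```

```bash
cat > look.py <<'E'
import sys
from h import *
t=sys.argv[1];S=[]
for a in sys.argv[2:]:
    n,u,v,w=a.split(',');u,v,w=int(u),int(v),int(w)
    c=grab(n);S.append(cv2.resize(c['img'][v:v+w,u:u+w],(395,395),interpolation=cv2.INTER_CUBIC))
save(np.hstack(S),t+'.png')
s=sense();q=s['tool_rot'];print(s['t'],np.round(s['tcp_pos'],4),'yaw',2*np.arctan2(q[1],q[0]),np.round(s['force'],1),s['finger_gap'])
E
python3 look.py a1 top,160,170,110 side,230,230,140
```

```text
2.8667 [0.5115 0.2979 0.1817] yaw -0.27541934651205946 [0.6 0.1 0.7] 0.9986959240062426
```

View pics/a1.png

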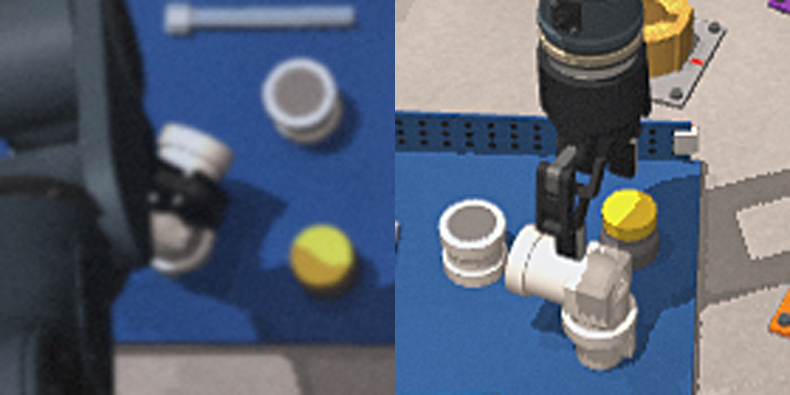

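The jaws hang over the elbow with one finger each side of the flats (side panel, tip at (568,250)). Descending.

Request:
{"name": "jog_arm", "arguments": {
  "motion": [
    [0,0,-2,0,0],
    [0,0,-2,0,0],
    [0,0,-2,0,0],
    [0,0,-1.5,0,0],
    [0,0,-0.5,0,0],
    [0,0,0,0,0]
  ]
}}

```text
t: 3.37
tcp_pos: [0.5191, 0.2971, 0.1087]
tool_rot: [0.99, -0.139, 0.008, -0.006]
force: [-0.3, -0.3, 0.5]
finger_gap: 0.994
```

```bash
python3 look.py a2 top,160,170,110 side,230,250,120
```

```text
3.4667 [0.5198 0.2975 0.1098] yaw -0.27897291994900664 [ 0.2 -0.5  0.5] 0.9980634174501875
```

View pics/a2.png

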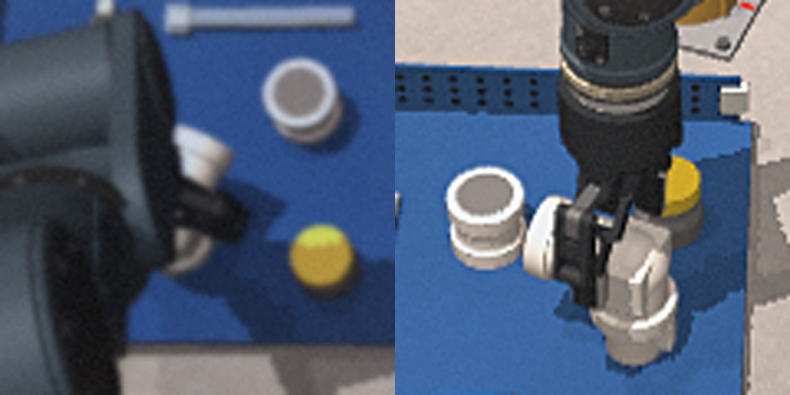

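```bash
python3 - <<'E'
from h import *
s=sense();print(np.round(s['q'],3),np.round(s['tau'],1),np.round(s['tcp_pos'],4),np.round(s['tool_rot'],4),np.round(s['ft_torque'],2),R.from_quat(s['tool_rot']).apply([0,0,1]))
E
```

```text
[0.331 0.644 1.619 0.005 0.857 2.178] [ -0.1 -43.7 -12.6   0.   -0.1  -0. ] [0.5198 0.2975 0.1098] [ 0.9902 -0.139   0.0088 -0.0067] [-0.02  0.   -0.  ] [ 0.01929996  0.01089757 -0.99975435]
```

Request:
{"name": "jog_arm", "arguments": {
  "motion": [
    [0,0,1,0,0],
    [0,0,1,0,0],
    [0,0,1,0,0],
    [0,0,0,0,0]
  ]
}}

```text
t: 3.8
tcp_pos: [0.5223, 0.2982, 0.1472]
tool_rot: [0.99, -0.139, 0.012, -0.008]
force: [0.5, 0.3, 0.9]
finger_gap: 1.002
```

Request:
{"name": "jog_arm", "arguments": {
  "motion": [
    [0,0,2,0,0],
    [0,0,2,0,0],
    [0,0,0,0,0]
  ]
}}

```text
t: 4.05
tcp_pos: [0.5229, 0.2986, 0.192]
tool_rot: [0.99, -0.139, 0.014, -0.009]
force: [-0.1, -0.2, -0.2]
finger_gap: 0.995
```

Request:
{"name": "jog_arm", "arguments": {
  "motion": [
    [0,0,0,0,0],
    [0,0,0,0,0],
    [0,0,0,0,0],
    [0,0,0,0,0],
    [0,0,0,0,0],
    [0,0,0,0,0]
  ]
}}

```text
t: 4.55
tcp_pos: [0.5217, 0.2984, 0.1912]
tool_rot: [0.99, -0.139, 0.014, -0.009]
force: [-0.0, -0.0, -0.4]
finger_gap: 0.997
```

```bash
python3 - <<'E'
from h import *
for i in range(3):
    snapshot('top')
    s=sense();print(s['t'],np.round(s['q'],4),np.round(s['tcp_pos'],4),np.round(s['tool_rot'],4))
E
```

```text
4.6 [0.3317 0.5306 1.5605 0.0047 1.0181 2.1785] [0.5216 0.2983 0.1911] [ 0.9902 -0.1387  0.0135 -0.0092]
4.65 [0.3317 0.5304 1.5603 0.0047 1.0181 2.1785] [0.5217 0.2984 0.1913] [ 0.9902 -0.1387  0.0137 -0.0092]
4.7 [0.3317 0.5302 1.56   0.0048 1.0181 2.1785] [0.5219 0.2984 0.1915] [ 0.9902 -0.1387  0.0139 -0.0094]
```

Request:
{"name": "jog_arm", "arguments": {
  "motion": [
    [0,0,-3,0,0],
    [0,0,0,0,0],
    [0,0,0,0,0]
  ]
}}

```text
t: 4.95
tcp_pos: [0.5233, 0.2989, 0.1618]
tool_rot: [0.99, -0.139, 0.015, -0.01]
force: [1.7, 0.9, 0.1]
finger_gap: 0.997
```

```bash
cat > st.py <<'E'
from h import *
s=sense();q=s['tool_rot'];z=R.from_quat(q).apply([0,0,1]);print(round(float(s['t']),2),np.round(s['tcp_pos'],4),'yaw %.4f'%(2*np.arctan2(q[1],q[0])),'tilt mrad',np.round(z[:2]*1e3,1),'F',np.round(s['force'],1),'T',np.round(s['ft_torque'],2),'gap %.3f'%s['finger_gap'],'q',np.round(s['q'],3))
E
python3 st.py
```

```text
4.95 [0.5233 0.2989 0.1618] yaw -0.2784 tilt mrad [32.9 15.6] F [1.7 0.9 0.1] T [-0.02 -0.03 -0.01] gap 0.997 q [0.332 0.57  1.584 0.005 0.951 2.178]
```

Request:
{"name": "jog_arm", "arguments": {
  "motion": [
    [0,0,3,0,0],
    [0,0,0,0,0],
    [0,0,0,0,0]
  ]
}}

```text
t: 5.2
tcp_pos: [0.5226, 0.2987, 0.193]
tool_rot: [0.99, -0.139, 0.014, -0.009]
force: [-0.6, -0.1, -0.7]
finger_gap: 1.001
```

```bash
python3 st.py
```

```text
5.2 [0.5226 0.2987 0.193 ] yaw -0.2784 tilt mrad [29.4 14.4] F [-0.6 -0.1 -0.7] T [0.06 0.03 0.02] gap 1.001 q [0.332 0.529 1.556 0.005 1.024 2.178]
```

Request:
{"name": "jog_arm", "arguments": {
  "motion": [
    [-2.6,-1.5,0,0,0],
    [-2.6,-1.5,0,0,0],
    [-2.6,-1.5,0,0,0],
    [0,0,0,0,0],
    [0,0,0,0,0]
  ]
}}

```text
t: 5.62
tcp_pos: [0.4448, 0.2533, 0.1975]
tool_rot: [0.99, -0.138, 0.018, -0.012]
force: [2.3, 0.4, -0.3]
finger_gap: 0.998
```

```bash
python3 st.py
```

```text
5.62 [0.4448 0.2533 0.1975] yaw -0.2779 tilt mrad [39.7 17.9] F [ 2.3  0.4 -0.3] T [-0.01  0.02 -0.04] gap 0.998 q [0.296 0.408 1.781 0.007 0.909 2.14 ]
```

Request:
{"name": "jog_arm", "arguments": {
  "motion": [
    [2.6,1.5,0,0,0],
    [0,0,0,0,0],
    [0,0,0,0,0],
    [2.6,1.5,0,0,0],
    [0,0,0,0,0],
    [0,0,0,0,0]
  ]
}}

```text
t: 6.12
tcp_pos: [0.5002, 0.2852, 0.1995]
tool_rot: [0.99, -0.138, 0.02, -0.013]
force: [0.1, -0.0, 0.4]
finger_gap: 1.001
```

```bash
python3 st.py
```

```text
6.12 [0.5002 0.2852 0.1995] yaw -0.2780 tilt mrad [43.3 19.2] F [ 0.1 -0.   0.4] T [-0.04  0.03  0.  ] gap 1.001 q [0.322 0.483 1.627 0.005 0.985 2.168]
```

Request:
{"name": "jog_arm", "arguments": {
  "motion": [
    [3,1.7,0,0,0],
    [3,1.7,0,0,0],
    [3,1.7,0,0,0],
    [3,1.7,0,0,0],
    [0,0,0,0,0],
    [0,0,0,0,0]
  ]
}}

```text
t: 6.62
tcp_pos: [0.6225, 0.3552, 0.1982]
tool_rot: [0.99, -0.139, 0.018, -0.012]
force: [-0.6, -0.0, 0.3]
finger_gap: 0.996
```

```bash
python3 st.py
```

```text
6.62 [0.6225 0.3552 0.1982] yaw -0.2780 tilt mrad [39.7 18.1] F [-0.6 -0.   0.3] T [-0.03  0.05  0.05] gap 0.996 q [0.362 0.67  1.247 0.003 1.181 2.21 ]
```

Request:
{"name": "jog_arm", "arguments": {
  "motion": [
    [-3,-1.7,0,0,0],
    [0,0,0,0,0],
    [0,0,0,0,0]
  ]
}}

```text
t: 6.87
tcp_pos: [0.5855, 0.3352, 0.1931]
tool_rot: [0.99, -0.138, 0.013, -0.009]
force: [-0.4, 0.9, 0.2]
finger_gap: 1.003
```

```bash
python3 st.py
```

```text
6.87 [0.5855 0.3352 0.1931] yaw -0.2779 tilt mrad [28.1 13.6] F [-0.4  0.9  0.2] T [-0.03  0.01 -0.03] gap 1.003 q [0.353 0.623 1.361 0.003 1.126 2.201]
```

Request:
{"name": "jog_arm", "arguments": {
  "motion": [
    [-3,-1.7,0,0,0],
    [0,0,0,0,0],
    [0,0,0,0,0]
  ]
}}

```text
t: 7.12
tcp_pos: [0.5462, 0.3143, 0.1902]
tool_rot: [0.99, -0.139, 0.007, -0.005]
force: [2.4, -0.1, 1.3]
finger_gap: 0.999
```

```bash
python3 st.py
```

```text
7.12 [0.5462 0.3143 0.1902] yaw -0.2779 tilt mrad [15.2  8.9] F [ 2.4 -0.1  1.3] T [ 0.   -0.02 -0.01] gap 0.999 q [0.344 0.574 1.473 0.004 1.077 2.191]
```

Request:
{"name": "jog_arm", "arguments": {
  "motion": [
    [3,1.7,0,0,0],
    [0,0,0,0,0],
    [0,0,0,0,0]
  ]
}}

```text
t: 7.37
tcp_pos: [0.5684, 0.3287, 0.1879]
tool_rot: [0.99, -0.139, 0.0, -0.002]
force: [-0.7, -0.7, -1.1]
finger_gap: 0.998
```

```bash
python3 st.py
```

```text
7.37 [0.5684 0.3287 0.1879] yaw -0.2780 tilt mrad [0.6 3.3] F [-0.7 -0.7 -1.1] T [-0.04 -0.   -0.03] gap 0.998 q [0.353 0.617 1.392 0.003 1.131 2.2  ]
```

Request:
{"name": "jog_arm", "arguments": {
  "motion": [
    [-0.5,-0.3,0,0,0],
    [-1,-0.5,0,0,0],
    [-1,-0.5,0,0,0],
    [-1,-0.5,0,0,0],
    [-1,-0.5,0,0,0],
    [-0.8,-0.5,0,0,0],
    [-0.4,-0.2,0,0,0],
    [0,0,0,0,0]
  ]
}}

```text
t: 8.03
tcp_pos: [0.5118, 0.2978, 0.193]
tool_rot: [0.99, -0.138, 0.006, -0.004]
force: [0.3, 0.2, 0.1]
finger_gap: 0.996
```

```bash
python3 st.py
```

```text
8.03 [0.5118 0.2978 0.193 ] yaw -0.2778 tilt mrad [12.4  7.2] F [0.3 0.2 0.1] T [ 0.03  0.05 -0.05] gap 0.996 q [0.337 0.524 1.567 0.003 1.037 2.184]
```

Request:
{"name": "jog_arm", "arguments": {
  "motion": [
    [0,0,-0.5,0,0],
    [0,0,-0.5,0,0],
    [0,0,-0.5,0,0],
    [0,0,-0.5,0,0],
    [0,0,-0.5,0,0],
    [0,0,-0.5,0,0],
    [0,0,0,0,0]
  ]
}}

```text
t: 8.62
tcp_pos: [0.5144, 0.2987, 0.1604]
tool_rot: [0.99, -0.139, 0.008, -0.005]
force: [-0.8, -0.7, -0.6]
finger_gap: 1.002
```

```bash
python3 st.py
```

```text
8.62 [0.5144 0.2987 0.1604] yaw -0.2780 tilt mrad [16.4  8.7] F [-0.8 -0.7 -0.6] T [-0.05 -0.   -0.02] gap 1.002 q [0.337 0.569 1.592 0.003 0.963 2.184]
```

Request:
{"name": "jog_arm", "arguments": {
  "motion": [
    [0,0,-3,0,0],
    [0,0,0,0,0],
    [0,0,0,0,0]
  ]
}}

```text
t: 8.87
tcp_pos: [0.5156, 0.2992, 0.1295]
tool_rot: [0.99, -0.139, 0.008, -0.006]
force: [0.4, -0.7, 0.5]
finger_gap: 0.996
```

```bash
python3 st.py
```

```text
8.87 [0.5156 0.2992 0.1295] yaw -0.2779 tilt mrad [17.5  9.2] F [ 0.4 -0.7  0.5] T [ 0.02 -0.05 -0.  ] gap 0.996 q [0.337 0.613 1.612 0.004 0.897 2.184]
```

Request:
{"name": "jog_arm", "arguments": {
  "motion": [
    [-0.4,-0.1,-2,0,0],
    [0,0,0,0,0],
    [0,0,0,0,0],
    [0,0,-1.3,0,0],
    [0,0,0,0,0],
    [0,0,0,0,0]
  ]
}}

```text
t: 9.37
tcp_pos: [0.516, 0.2999, 0.1034]
tool_rot: [0.99, -0.138, 0.013, -0.008]
force: [-0.0, 0.3, 0.2]
finger_gap: 1.001
```

```bash
python3 st.py;  python3 look.py a3 top,160,170,110 side,230,250,120
```

```text
9.37 [0.516  0.2999 0.1034] yaw -0.2776 tilt mrad [27.2 12.5] F [-0.   0.3  0.2] T [-0.07 -0.02  0.01] gap 1.001 q [0.338 0.65  1.634 0.004 0.828 2.184]
9.4667 [0.5159 0.2999 0.1033] yaw -0.27755132998608406 [-0.2 -0.2 -1.5] 1.0029253571664531
```

View pics/a3.png

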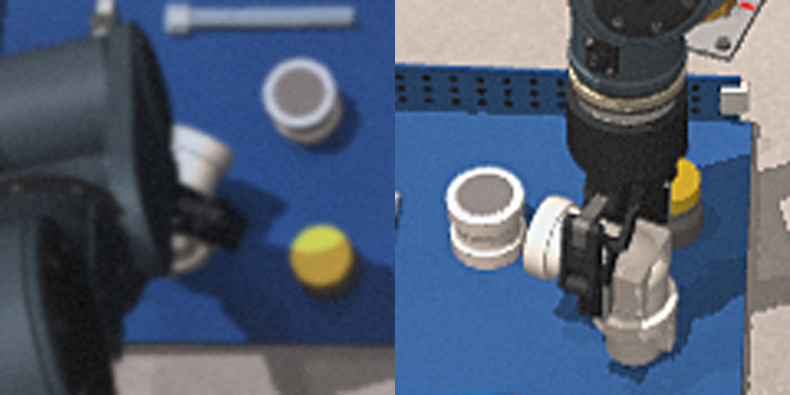

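```bash
python3 - <<'E'
from h import *
s=sense();c=cam('side');T=R.from_quat(s['tool_rot'])
im=cv2.resize(c['img'][250:370,230:350],(720,720),interpolation=cv2.INTER_CUBIC)
def dot(P,col):
    for p in (proj(c,P)-[230,250]+.5)*6-.5: cv2.circle(im,tuple(int(v) for v in p),4,col,-1)
# finger outline at open
for y in(-.0425,.0425): dot([s['tcp_pos']+T.apply([dx,y,dz]) for dx in(-.011,.011) for dz in(0,-.02,-.04)],(255,0,0))
E=R.from_euler('z',-.277)
dot([E.apply([dx,.026,z])+[.511,.298,.029] for dx in(-.018,.018) for z in(.067,.103)],(0,255,0))
dot([E.apply([0,0,0.11])+[.511,.298,.029]],(0,0,255))
save(im,'ov.png')
E
```

```text
(no output)
```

View pics/ov.png

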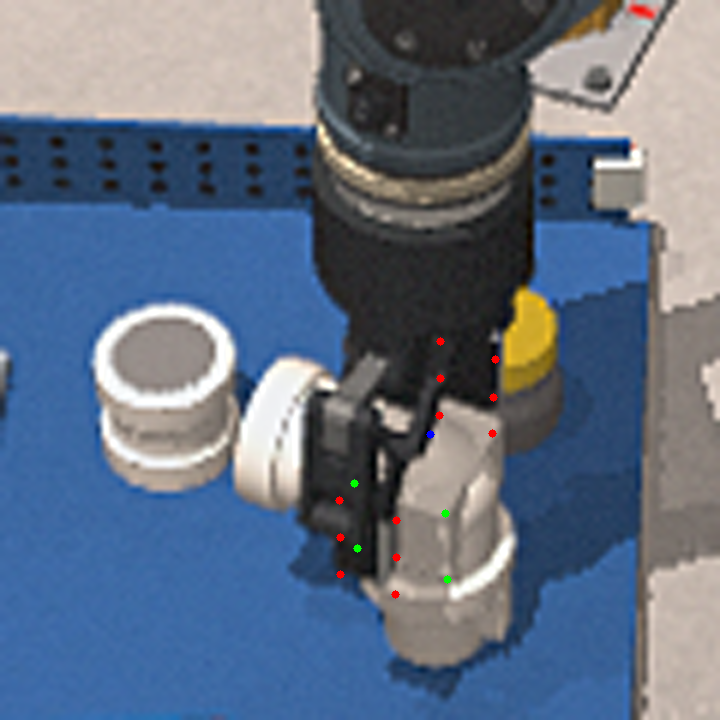

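Request:
{"name": "jog_arm", "arguments": {
  "motion": [
    [-0.5,-0.2,-0.5,0,0],
    [0,0,0,0,0],
    [0,0,0,0,0],
    [0,0,-0.4,0,0],
    [0,0,0,0,0]
  ]
}}

```text
t: 9.88
tcp_pos: [0.5114, 0.2981, 0.0964]
tool_rot: [0.99, -0.138, 0.014, -0.009]
force: [0.6, -0.1, 0.5]
finger_gap: 1.001
```

```bash
python3 st.py
```

```text
9.88 [0.5114 0.2981 0.0964] yaw -0.2774 tilt mrad [30.9 13.8] F [ 0.6 -0.1  0.5] T [-0.   -0.   -0.08] gap 1.001 q [0.338 0.654 1.654 0.004 0.8   2.183]
```

Request:
{"name": "jog_arm", "arguments": {
  "motion": [
    [0,0,0,0,100],
    [0,0,0,0,160],
    [0,0,0,0,200],
    [0,0,0,0,255],
    [0,0,0,0,255],
    [0,0,0,0,255],
    [0,0,0,0,255],
    [0,0,0,0,255]
  ],
  "squeeze": 60
}}

```text
t: 10.55
tcp_pos: [0.5116, 0.2979, 0.0964]
tool_rot: [0.99, -0.138, 0.014, -0.009]
force: [-0.6, 0.3, 0.3]
finger_gap: 0.603
```

```bash
python3 st.py;  python3 look.py a4 top,160,170,110 side,230,250,120
```

```text
10.55 [0.5116 0.2979 0.0964] yaw -0.2771 tilt mrad [30.6 13.2] F [-0.6  0.3  0.3] T [-0.08  0.   -0.01] gap 0.603 q [0.337 0.655 1.653 0.003 0.801 2.183]
10.65 [0.5116 0.2979 0.0964] yaw -0.2770580302027161 [-0.5 -0.3  1.1] 0.599776910060319
```

View pics/a4.png

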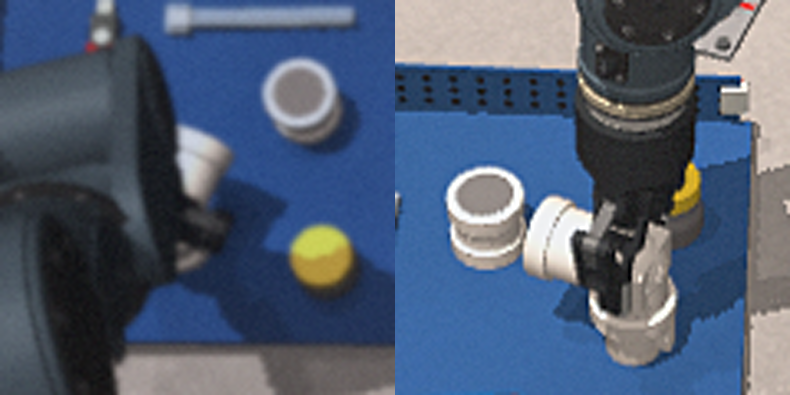

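The grip opening reads 51 mm against the 52 mm flats, and the elbow still stands upright. Lifting.

Request:
{"name": "jog_arm", "arguments": {
  "motion": [
    [0,0,1.5,0,255],
    [0,0,2.5,0,255],
    [0,0,2.5,0,255],
    [0,0,2.5,0,255],
    [0,0,2,0,255],
    [0,0,0,0,255],
    [0,0,0,0,255]
  ]
}}

```text
t: 11.23
tcp_pos: [0.506, 0.2963, 0.2046]
tool_rot: [0.99, -0.138, 0.008, -0.006]
force: [-0.3, -0.8, -3.0]
finger_gap: 0.598
```

```bash
python3 st.py
```

```text
11.23 [0.506  0.2963 0.2046] yaw -0.2778 tilt mrad [16.8  9.4] F [-0.3 -0.8 -3. ] T [-0.03  0.08 -0.01] gap 0.598 q [0.338 0.5   1.574 0.004 1.048 2.184]
```

Request:
{"name": "jog_arm", "arguments": {
  "motion": [
    [0,-2,0,0,255],
    [0.2,-3.5,0,0.5,255],
    [0.2,-3.5,0,0.5,255],
    [0.2,-3.5,0,0.5,255],
    [0.2,-3.5,0,0.5,255],
    [0.2,-3.5,0,0.5,255],
    [0.2,-3.5,0,0.5,255],
    [0.2,-3.5,0,0.5,255],
    [0.2,-3.5,0,0.5,255],
    [0.2,-2.5,0,0,255]
  ]
}}

```text
t: 12.07
tcp_pos: [0.5122, -0.035, 0.1871]
tool_rot: [0.995, -0.096, -0.006, -0.007]
force: [0.7, -0.1, -3.0]
finger_gap: 0.6
```

Request:
{"name": "jog_arm", "arguments": {
  "motion": [
    [0,-1.5,0,0,255],
    [0,0,0,0,255],
    [0,0,0,0,255]
  ]
}}

```text
t: 12.32
tcp_pos: [0.51, -0.0565, 0.1816]
tool_rot: [0.995, -0.1, -0.01, -0.007]
force: [-0.7, 0.9, -2.5]
finger_gap: 0.603
```

```bash
python3 st.py
```

```text
12.32 [ 0.51   -0.0565  0.1816] yaw -0.2013 tilt mrad [-17.9  16.5] F [-0.7  0.9 -2.5] T [-0.02  0.01  0.02] gap 0.603 q [-0.334  0.456  1.749  0.012  0.959  1.431]
```

Request:
{"name": "jog_arm", "arguments": {
  "motion": [
    [0.6,-1.5,0.3,0,255],
    [0.6,-1.5,0.3,0,255],
    [0.6,-1.5,0.3,0,255],
    [0,-0.5,0,0,255],
    [0,0,0,0,255]
  ]
}}

```text
t: 12.73
tcp_pos: [0.5259, -0.1047, 0.1866]
tool_rot: [0.995, -0.099, -0.015, -0.009]
force: [0.9, 0.9, -2.4]
finger_gap: 0.601
```

```bash
python3 st.py;  python3 look.py b1 top,310,190,110 side,260,140,140
```

```text
12.73 [ 0.5259 -0.1047  0.1866] yaw -0.1977 tilt mrad [-27.6  21.7] F [ 0.9  0.9 -2.4] T [ 0.01 -0.01 -0.01] gap 0.601 q [-0.41   0.481  1.679  0.01   1.016  1.353]
12.8333 [ 0.5256 -0.1038  0.1867] yaw -0.19734882735272594 [ 0.7 -0.1 -2. ] 0.6039038923200676
```

View pics/b1.png

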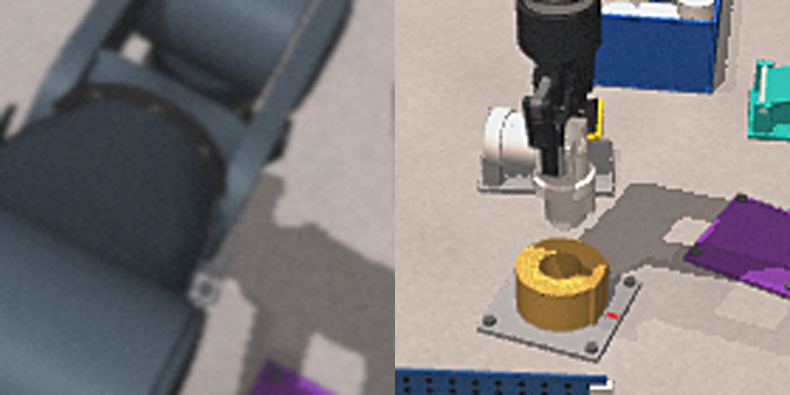

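Request:
{"name": "jog_arm", "arguments": {
  "motion": [
    [0,0,1,0,255],
    [0,0,1,0,255],
    [0,0,1,0,255],
    [0,0,1,0,255],
    [0,0,1,0,255],
    [0,0,1,0,255],
    [0,0,1,0,255],
    [0,0,1,0,255],
    [0,0,1,0,255],
    [0,0,0,0,255]
  ]
}}

```text
t: 13.67
tcp_pos: [0.5222, -0.0962, 0.2894]
tool_rot: [0.995, -0.095, -0.014, -0.01]
force: [0.2, 0.8, -2.7]
finger_gap: 0.598
```

```bash
python3 st.py
```

```text
13.67 [ 0.5222 -0.0962  0.2894] yaw -0.1899 tilt mrad [-26.2  23.4] F [ 0.2  0.8 -2.7] T [-0.02 -0.05  0.04] gap 0.598 q [-0.399  0.346  1.574  0.012  1.254  1.357]
```

Request:
{"name": "jog_arm", "arguments": {
  "motion": [
    [0,0,-2,0,255],
    [0,0,-2,0,255],
    [0,0,-2,0,255],
    [0,0,-2,0,255],
    [0,0,0,0,255],
    [0,0,0,0,255]
  ]
}}

```text
t: 14.17
tcp_pos: [0.5227, -0.0936, 0.2129]
tool_rot: [0.996, -0.093, -0.009, -0.009]
force: [-0.3, -0.4, -1.3]
finger_gap: 0.603
```

```bash
python3 st.py
```

```text
14.17 [ 0.5227 -0.0936  0.2129] yaw -0.1860 tilt mrad [-16.1  19.9] F [-0.3 -0.4 -1.3] T [-0.04 -0.1   0.03] gap 0.603 q [-0.395  0.433  1.674  0.014  1.057  1.355]
```

Request:
{"name": "jog_arm", "arguments": {
  "motion": [
    [0,0,0.5,0,255],
    [0,0,1,0,255],
    [0,0,1.5,0,255],
    [0,0,2.5,0,255],
    [0,0,3.5,0,255],
    [0,0,0,0,255],
    [0,0,0,0,255]
  ]
}}

```text
t: 14.75
tcp_pos: [0.5235, -0.0928, 0.3159]
tool_rot: [0.996, -0.092, -0.005, -0.008]
force: [-0.8, -0.5, -2.2]
finger_gap: 0.603
```

```bash
python3 st.py
```

```text
14.75 [ 0.5235 -0.0928  0.3159] yaw -0.1844 tilt mrad [-8.1 16.8] F [-0.8 -0.5 -2.2] T [0.05 0.04 0.06] gap 0.603 q [-0.393  0.312  1.548  0.013  1.295  1.359]
```

Request:
{"name": "jog_arm", "arguments": {
  "motion": [
    [0,0,-4,0,255],
    [0,0,-3,0,255],
    [0,0,-2,0,255],
    [0,0,-1.2,0,255],
    [0,0,-0.7,0,255],
    [0,0,-0.4,0,255],
    [0,0,-0.2,0,255],
    [0,0,0,0,255]
  ]
}}

```text
t: 15.42
tcp_pos: [0.5264, -0.0934, 0.204]
tool_rot: [0.996, -0.092, 0.003, -0.006]
force: [0.1, 0.7, -2.2]
finger_gap: 0.599
```

```bash
python3 st.py
```

```text
15.42 [ 0.5264 -0.0934  0.204 ] yaw -0.1836 tilt mrad [ 8.  10.3] F [ 0.1  0.7 -2.2] T [-0.02  0.   -0.02] gap 0.599 q [-0.392  0.44   1.693  0.015  1.005  1.354]
```

Request:
{"name": "jog_arm", "arguments": {
  "motion": [
    [0,-0.2,0.5,-0.2,255],
    [0,-0.3,1,-0.2,255],
    [0,-0.3,1.5,-0.3,255],
    [0,-0.3,2.5,-0.3,255],
    [0,-0.3,3.5,0,255],
    [0,0,0,0,255],
    [0,0,0,0,255]
  ]
}}

```text
t: 16.0
tcp_pos: [0.528, -0.1094, 0.3045]
tool_rot: [0.995, -0.101, 0.008, -0.004]
force: [-1.5, 0.6, -3.3]
finger_gap: 0.597
```

Request:
{"name": "jog_arm", "arguments": {
  "motion": [
    [0,0,-4,0,255],
    [0,0,-3,0,255],
    [0,0,-2,0,255],
    [0,0,-1.2,0,255],
    [0,0,-0.7,0,255],
    [0,0,-0.4,0,255],
    [0,0,-0.2,0,255],
    [0,0,0,0,255]
  ]
}}

```text
t: 16.67
tcp_pos: [0.5304, -0.1105, 0.1903]
tool_rot: [0.995, -0.101, 0.015, -0.001]
force: [0.3, 0.3, -2.4]
finger_gap: 0.601
```

```bash
python3 st.py;  python3 look.py b2 top,310,190,110 side,260,140,140
```

```text
16.67 [ 0.5304 -0.1105  0.1903] yaw -0.2027 tilt mrad [30.  -0.1] F [ 0.3  0.3 -2.4] T [ 0.03  0.06 -0.02] gap 0.601 q [-0.419  0.46   1.706  0.015  0.948  1.346]
16.7667 [ 0.531  -0.1107  0.191 ] yaw -0.202641654191272 [ 1.  -0.3 -2.2] 0.5962905815067149
```

View pics/b2.png

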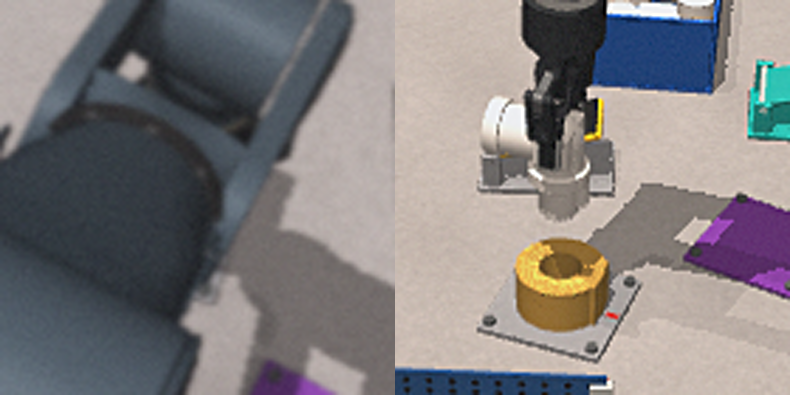

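```bash
cat > ov.py <<'E'
import sys
from h import *
Rg=R.from_euler('z',0)  # set below
qg=np.array([0.9902,-0.138,0.0139,-0.0088]);qg/=np.linalg.norm(qg)
tg=np.array([.5116,.2979,.0964])
def elbow(s):
    D=R.from_quat(s['tool_rot'])*R.from_quat(qg).inv()
    return D*R.from_euler('z',-.277), D.apply(np.array([.511,.298,.029])-tg)+s['tcp_pos']
if __name__=='__main__':
    s=sense();E,f=elbow(s);ez=E.apply([0,0,1]);ex=E.apply([1,0,0])
    print('foot',np.round(f,4),'axis tilt mrad',np.round(ez[:2]*1e3,1),'yaw %.4f'%np.arctan2(ex[1],ex[0]))
    u,v,w=map(int,sys.argv[2].split(','));c=cam('side');k=720/w
    im=cv2.resize(c['img'][v:v+w,u:u+w],(720,720),interpolation=cv2.INTER_CUBIC)
    def dot(P,col):
        p=(proj(c,P)-[u,v]+.5)*k-.5; cv2.polylines(im,[np.round(p).astype(np.int32)],False,col,1,cv2.LINE_AA)
    th=np.linspace(0,2*np.pi,60)
    for r,z in((.017,0),(.02,.003),(.03,.04)): dot(E.apply(np.c_[r*np.cos(th),r*np.sin(th),0*th+z])+f,(255,0,0))
    for x in(.068,): dot(E.apply(np.c_[0*th+x,.028*np.cos(th),.085+.028*np.sin(th)])+f,(0,255,0))
    dot(np.c_[.529+.0215*np.cos(th),-.1075+.0215*np.sin(th),0*th+.056],(0,0,255))
    save(im,sys.argv[1]+'.png')
E
python3 ov.py ov2 280,160,110
```

```text
foot [ 0.5305 -0.1118  0.1236] axis tilt mrad [-2.7 16.5] yaw -0.2029
```

View pics/ov2.png

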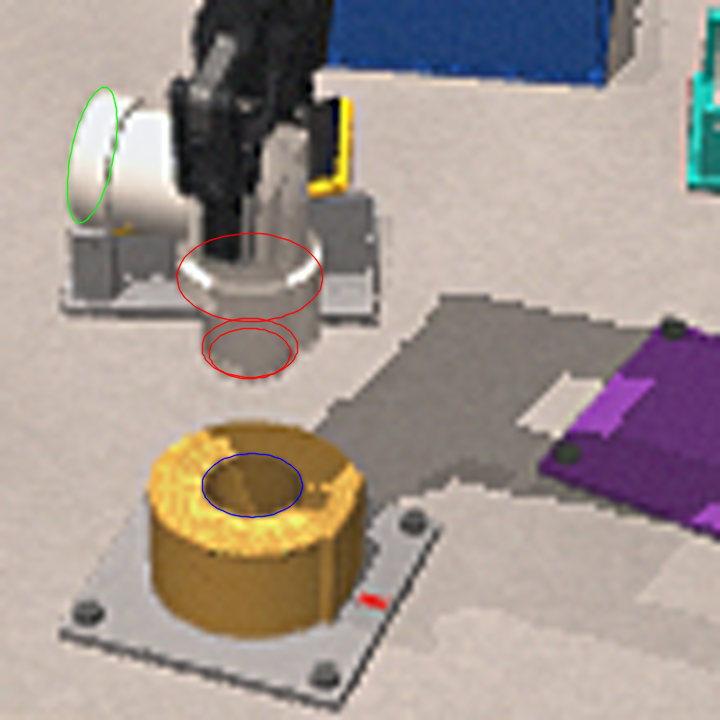

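Request:
{"name": "jog_arm", "arguments": {
  "motion": [
    [-0.1,0.1,-0.4,0,255],
    [-0.1,0.1,-0.8,0,255],
    [0,0.1,-1,0,255],
    [0,0,-1,0,255],
    [0,0,-1,0,255],
    [0,0,-0.7,0,255],
    [0,0,-0.4,0,255],
    [0,0,0,0,255],
    [0,0,0,0,255]
  ]
}}

```text
t: 17.52
tcp_pos: [0.5315, -0.1082, 0.138]
tool_rot: [0.995, -0.101, 0.021, 0.0]
force: [0.2, -0.2, -1.7]
finger_gap: 0.6
```

```bash
python3 st.py;  python3 look.py b3 side,280,160,110; python3 ov.py ov3 280,160,110
```

```text
17.52 [ 0.5315 -0.1082  0.138 ] yaw -0.2023 tilt mrad [41.4 -5. ] F [ 0.2 -0.2 -1.7] T [0.01 0.07 0.01] gap 0.600 q [-0.414  0.537  1.759  0.017  0.806  1.348]
17.5667 [ 0.5315 -0.1082  0.1381] yaw -0.20224271977000455 [ 0.3  0.4 -2.5] 0.5991694723390931
foot [ 0.5318 -0.1096  0.0707] axis tilt mrad [-12.6  20.8] yaw -0.2025
```

View pics/ov3.png

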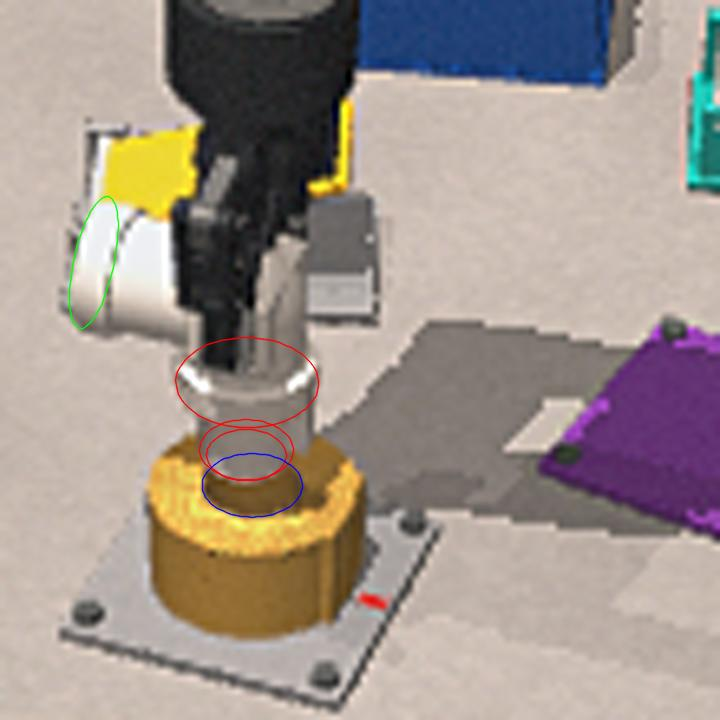

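Request:
{"name": "jog_arm", "arguments": {
  "motion": [
    [0,0,3.5,0,255],
    [0,0,2,0,255],
    [0,0,1,0,255],
    [0,0,0.6,0,255],
    [0,0,0.3,0,255],
    [0,0,0,0,255],
    [0,0,0,0,255]
  ]
}}

```text
t: 18.15
tcp_pos: [0.5313, -0.1082, 0.2159]
tool_rot: [0.995, -0.101, 0.021, 0.0]
force: [0.4, 0.2, -2.8]
finger_gap: 0.601
```

```bash
python3 st.py; python3 ov.py ov3 280,160,110
```

```text
18.15 [ 0.5313 -0.1082  0.2159] yaw -0.2024 tilt mrad [42.  -5.2] F [ 0.4  0.2 -2.8] T [ 0.03  0.06 -0.04] gap 0.601 q [-0.414  0.42   1.688  0.014  0.992  1.352]
foot [ 0.5316 -0.1095  0.1485] axis tilt mrad [-13.1  21. ] yaw -0.2027
```

Request:
{"name": "jog_arm", "arguments": {
  "motion": [
    [0,0,-0.5,0,255],
    [0,0,-1,0,255],
    [0,0,-2,0,255],
    [0,0,-2.5,0,255],
    [0,0,0,0,255],
    [0,0,0,0,255],
    [0,0,0,0,255]
  ]
}}

```text
t: 18.73
tcp_pos: [0.5288, -0.1073, 0.1494]
tool_rot: [0.995, -0.101, 0.018, -0.001]
force: [0.3, -0.5, -2.0]
finger_gap: 0.6
```

```bash
python3 st.py; python3 ov.py ov3 280,160,110
```

```text
18.73 [ 0.5288 -0.1073  0.1494] yaw -0.2026 tilt mrad [35.1 -2.3] F [ 0.3 -0.5 -2. ] T [ 0.02  0.07 -0.02] gap 0.600 q [-0.414  0.518  1.752  0.016  0.839  1.349]
foot [ 0.5287 -0.1084  0.082 ] axis tilt mrad [-6.2 18. ] yaw -0.2029
```

Request:
{"name": "jog_arm", "arguments": {
  "motion": [
    [0,0,-0.5,0,255],
    [0,0,-0.6,0,255],
    [0,0,-0.6,0,255],
    [0,0,-0.6,0,255],
    [0,0,-0.5,0,255],
    [0,0,0,0,255]
  ]
}}

```text
t: 19.23
tcp_pos: [0.5314, -0.1082, 0.1222]
tool_rot: [0.995, -0.101, 0.021, 0.0]
force: [-0.4, 0.5, -2.1]
finger_gap: 0.6
```

```bash
python3 st.py; python3 look.py b4 side,280,160,110; python3 ov.py ov4 280,160,110
```

```text
19.23 [ 0.5314 -0.1082  0.1222] yaw -0.2024 tilt mrad [42.  -5.2] F [-0.4  0.5 -2.1] T [0.01 0.07 0.04] gap 0.600 q [-0.414  0.562  1.771  0.017  0.768  1.347]
19.2833 [ 0.5315 -0.1083  0.1225] yaw -0.2024866627890284 [-0.   0.2 -2.2] 0.6019183374484397
foot [ 0.5318 -0.1097  0.0551] axis tilt mrad [-13.4  21.1] yaw -0.2028
```

View pics/ov4.png

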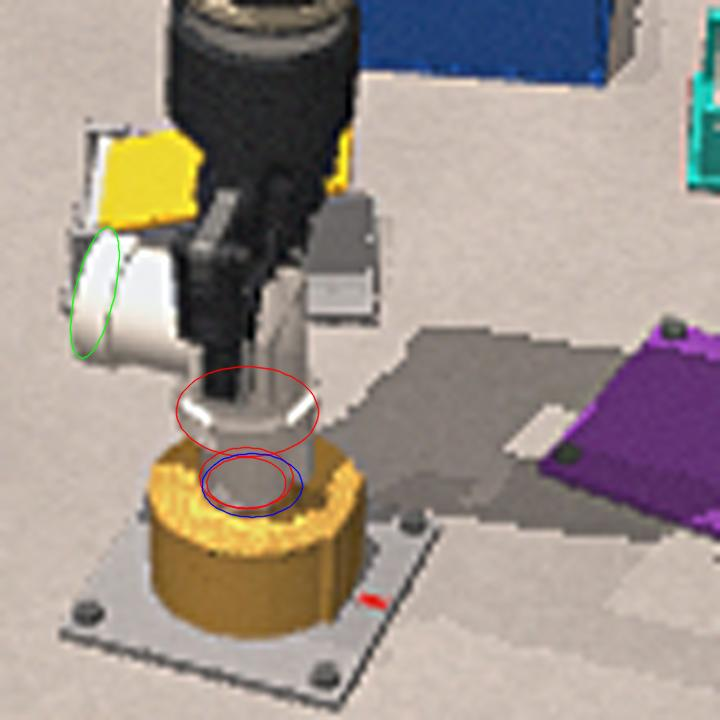

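Request:
{"name": "jog_arm", "arguments": {
  "motion": [
    [-0.2,0.1,0,0,255],
    [-0.1,0,0,0,255],
    [0,0,0,0,255]
  ]
}}

```text
t: 19.53
tcp_pos: [0.5286, -0.1073, 0.1227]
tool_rot: [0.995, -0.101, 0.022, 0.001]
force: [0.5, -0.1, -2.5]
finger_gap: 0.601
```

```bash
python3 st.py; python3 ov.py ov4 280,160,110
```

```text
19.53 [ 0.5286 -0.1073  0.1227] yaw -0.2023 tilt mrad [42.9 -5.6] F [ 0.5 -0.1 -2.5] T [ 0.02  0.05 -0.01] gap 0.601 q [-0.414  0.558  1.778  0.018  0.763  1.346]
foot [ 0.5289 -0.1087  0.0553] axis tilt mrad [-14.   21.4] yaw -0.2026
```

Request:
{"name": "jog_arm", "arguments": {
  "motion": [
    [0,0,-0.4,0,255],
    [-0.1,0,-0.4,0,255],
    [-0.1,0,-0.3,0,255],
    [0,0,0,0,255]
  ]
}}

```text
t: 19.87
tcp_pos: [0.5274, -0.1078, 0.1117]
tool_rot: [0.995, -0.101, 0.023, 0.001]
force: [0.6, -1.0, -2.3]
finger_gap: 0.602
```

```bash
python3 st.py; python3 ov.py ov4 280,160,110
```

```text
19.87 [ 0.5274 -0.1078  0.1117] yaw -0.2022 tilt mrad [46.  -7.1] F [ 0.6 -1.  -2.3] T [-0.12 -0.   -0.03] gap 0.602 q [-0.416  0.575  1.791  0.018  0.731  1.344]
foot [ 0.5279 -0.1093  0.0443] axis tilt mrad [-17.2  22.9] yaw -0.2025
```

Request:
{"name": "jog_arm", "arguments": {
  "motion": [
    [0,0,-0.3,0,255],
    [0,0,-0.3,0,255],
    [0,0,-0.3,0,255]
  ]
}}

```text
t: 20.12
tcp_pos: [0.5276, -0.108, 0.1022]
tool_rot: [0.995, -0.101, 0.024, 0.001]
force: [0.6, -0.7, -2.1]
finger_gap: 0.601
```

```bash
python3 st.py; python3 ov.py ov4 280,160,110
```

```text
20.12 [ 0.5276 -0.108   0.1022] yaw -0.2024 tilt mrad [46.5 -7.3] F [ 0.6 -0.7 -2.1] T [-0.05 -0.04 -0.02] gap 0.601 q [-0.416  0.592  1.797  0.019  0.708  1.343]
foot [ 0.5282 -0.1095  0.0348] axis tilt mrad [-17.7  23.1] yaw -0.2028
```

The foot is now about 21 mm deep with no contact force, past the 14 mm where the rib would land, so the rib is in the keyway. Continuing down.

Request:
{"name": "jog_arm", "arguments": {
  "motion": [
    [0,0.05,-0.3,0,255],
    [0,0.05,-0.3,0,255],
    [0,0,-0.3,0,255],
    [0,0,-0.3,0,255],
    [0,0,0,0,255]
  ]
}}

```text
t: 20.53
tcp_pos: [0.5283, -0.1077, 0.0884]
tool_rot: [0.995, -0.101, 0.024, 0.002]
force: [-0.2, -0.5, -1.2]
finger_gap: 0.596
```

```bash
python3 st.py; python3 look.py b5 side,280,160,110;python3 ov.py ov5 280,160,110
```

```text
20.53 [ 0.5283 -0.1077  0.0884] yaw -0.2021 tilt mrad [47.7 -8.6] F [-0.2 -0.5 -1.2] T [-0.15  0.03  0.01] gap 0.596 q [-0.415  0.616  1.804  0.018  0.675  1.344]
20.5833 [ 0.5283 -0.1077  0.0885] yaw -0.20205542030378537 [-0.5 -0.1 -2.8] 0.5978106211671275
foot [ 0.529  -0.1093  0.0211] axis tilt mrad [-18.7  24.4] yaw -0.2024
```

View pics/ov5.png

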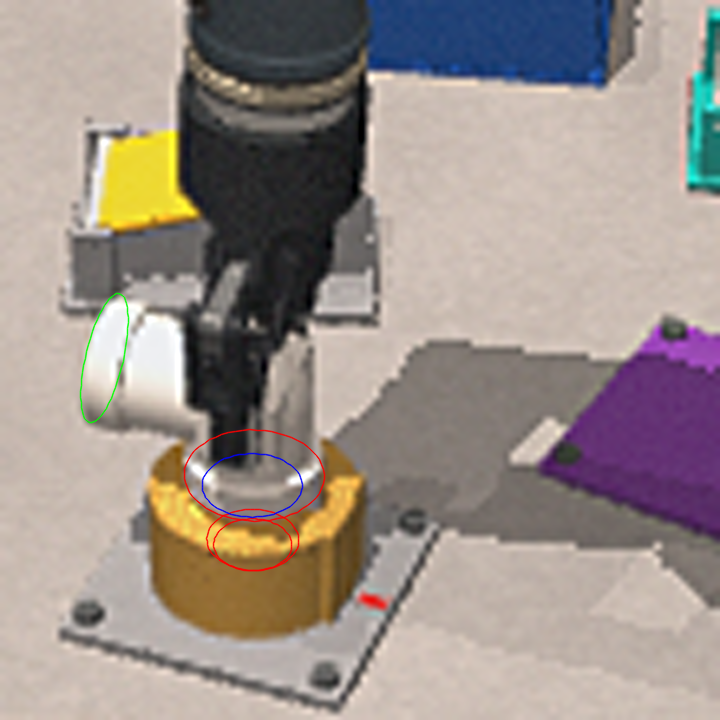

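Request:
{"name": "jog_arm", "arguments": {
  "motion": [
    [0,0,-0.3,0,255],
    [0,0,-0.2,0,255],
    [0,0,0,0,255]
  ]
}}

```text
t: 20.83
tcp_pos: [0.5285, -0.1078, 0.0832]
tool_rot: [0.995, -0.101, 0.024, 0.002]
force: [-0.1, 0.2, -2.2]
finger_gap: 0.603
```

Request:
{"name": "jog_arm", "arguments": {
  "motion": [
    [0,0,-0.2,0,255],
    [0,0,-0.1,0,255]
  ]
}}

```text
t: 21.0
tcp_pos: [0.5293, -0.1081, 0.0827]
tool_rot: [0.995, -0.101, 0.025, 0.002]
force: [-2.6, -0.0, 5.1]
finger_gap: 0.599
```

```bash
python3 st.py
```

```text
21.0 [ 0.5293 -0.1081  0.0827] yaw -0.2019 tilt mrad [49.8 -9.5] F [-2.6 -0.   5.1] T [0.19 0.51 0.04] gap 0.599 q [-0.415  0.627  1.806  0.019  0.66   1.343]
```

Contact of about 7 N at TCP z=0.0827, against 0.083 expected when home. Releasing.

Request:
{"name": "jog_arm", "arguments": {
  "motion": [
    [0,0,0,0,150],
    [0,0,0,0,80],
    [0,0,0,0,0],
    [0,0,0,0,0],
    [0,0,0,0,0],
    [0,0,0,0,0],
    [0,0,0,0,0]
  ]
}}

```text
t: 21.58
tcp_pos: [0.5297, -0.1077, 0.0836]
tool_rot: [0.995, -0.101, 0.026, 0.002]
force: [0.0, -0.2, -0.1]
finger_gap: 0.998
```

```bash
python3 st.py; python3 look.py b6 side,280,160,110; python3 ov.py ov6 280,160,110
```

```text
21.58 [ 0.5297 -0.1077  0.0836] yaw -0.2024 tilt mrad [51.4 -9.2] F [ 0.  -0.2 -0.1] T [ 0.08  0.   -0.05] gap 0.998 q [-0.414  0.625  1.806  0.02   0.661  1.343]
21.6333 [ 0.5296 -0.1077  0.0836] yaw -0.20241371479896542 [ 0.5  0.1 -0.5] 1.0014855595182452
foot [ 0.5306 -0.1093  0.0162] axis tilt mrad [-22.5  25. ] yaw -0.2027
```

View pics/b6.png

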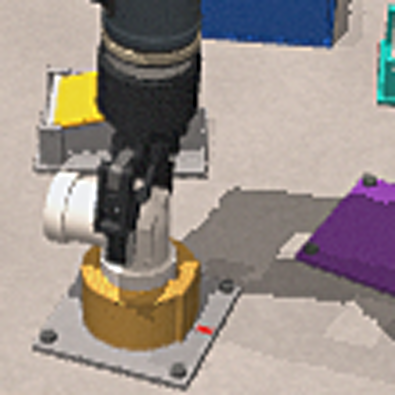

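The elbow sits in the ring and the fingers are open. Retreating up and towards the treadle, keeping clear before taking a look.

Request:
{"name": "jog_arm", "arguments": {
  "motion": [
    [0,0,1.5,0,0],
    [0,0,2,0,0],
    [0,0,2.5,0,0],
    [0,0,3,0,0],
    [0,0,3,0,0],
    [0,0,1.5,0,0],
    [0,-1,0.5,0,0],
    [0,-3,0,0,0],
    [0,-3.5,0,0,0],
    [0,-3.5,0,0,0]
  ]
}}

```text
t: 22.47
tcp_pos: [0.5253, -0.2138, 0.2276]
tool_rot: [0.995, -0.096, 0.022, -0.0]
force: [0.4, 0.2, -0.7]
finger_gap: 0.999
```

Request:
{"name": "jog_arm", "arguments": {
  "motion": [
    [0,-3.5,0,0,200],
    [0,-3.5,0,0,255],
    [0,-3.5,0,0,255],
    [0,-1.5,0,0,255],
    [0,0,0,0,255],
    [0,0,0,0,255]
  ]
}}

```text
t: 22.97
tcp_pos: [0.521, -0.3492, 0.2217]
tool_rot: [0.995, -0.1, 0.02, -0.0]
force: [0.2, 0.3, 0.1]
finger_gap: 0.143
```

```bash
python3 st.py; python3 look.py d1 side,260,150,130 top,310,190,110
```

```text
22.97 [ 0.521  -0.3492  0.2217] yaw -0.1997 tilt mrad [39.5 -3. ] F [0.2 0.3 0.1] T [ 0.02 -0.02  0.02] gap 0.143 q [-0.781  0.527  1.464  0.028  1.12   0.978]
23.0667 [ 0.5212 -0.3475  0.2219] yaw -0.19765809669040432 [0.2 0.5 0.5] 0.0013164965224701634
```

View pics/d1.png

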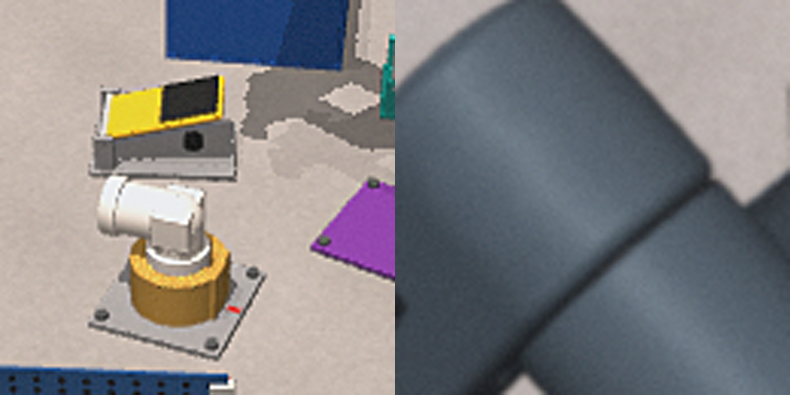

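Elbow appears fully seated, shoulder on the ring and upright. I'll check its height by fitting the model to the depth image.

```bash
python3 - <<'E'
from fit import *
P,col=cloud(cam('side'),285,195,60,55)
w=(col.min(1)>75)&(P[:,2]>.06)&(np.ptp(col,axis=1)<70)&(np.hypot(P[:,0]-.54,P[:,1]+.11)<.09)
Q=P[w];r=fit(Q,[.53,-.108,.016,-.2]);print(len(Q),r.x,np.median(np.abs(r.fun)))
E
```

```text
802 [ 0.529  -0.1079  0.0142 -0.2077] 0.0016150661771914196
```

Fitted foot z=0.0142. This camera read 2 mm low on the shelf too (0.028 for 0.030), so the foot is at 0.016, which is home. Fingers are shut; now over the treadle pad.

Request:
{"name": "jog_arm", "arguments": {
  "motion": [
    [1,-0.1,0,0,255],
    [1,-0.2,-0.5,0,255],
    [0.3,0,-1.5,0,255],
    [0,0,-2,0,255],
    [0,0,-2.5,0,255],
    [0,0,-2.5,0,255],
    [0,0,-1.5,0,255],
    [0,0,-0.5,0,255],
    [0,0,0,0,255]
  ]
}}

```text
t: 23.82
tcp_pos: [0.5566, -0.3366, 0.1093]
tool_rot: [0.996, -0.089, 0.023, -0.001]
force: [0.6, -0.6, -0.4]
finger_gap: -0.002
```

```bash
python3 st.py; python3 look.py d2 side,270,150,110
```

```text
23.82 [ 0.5566 -0.3366  0.1093] yaw -0.1790 tilt mrad [46.3 -3. ] F [ 0.6 -0.6 -0.4] T [ 0.01  0.05 -0.02] gap -0.002 q [-0.729  0.694  1.497  0.036  0.914  1.   ]
23.8667 [ 0.5568 -0.3367  0.1099] yaw -0.1790090996157647 [ 0.1 -0.   0.6] -0.0017780140833190032
```

View pics/d2.png

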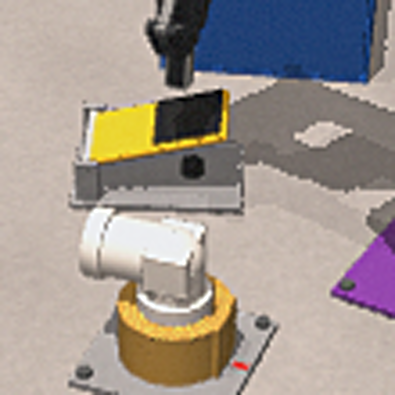

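Request:
{"name": "jog_arm", "arguments": {
  "motion": [
    [-0.4,-0.7,0,0,255],
    [-0.6,-0.6,0,0,255],
    [0,0,-0.5,0,255],
    [0,0,-1,0,255],
    [0,0,-1,0,255],
    [0,0,-0.5,0,255],
    [0,0,0,0,255]
  ]
}}

```text
t: 24.45
tcp_pos: [0.5492, -0.3536, 0.0832]
tool_rot: [0.996, -0.089, 0.028, 0.003]
force: [-0.9, 0.2, 0.8]
finger_gap: -0.002
```

```bash
python3 st.py
```

```text
24.45 [ 0.5492 -0.3536  0.0832] yaw -0.1784 tilt mrad [ 55.5 -11.5] F [-0.9  0.2  0.8] T [0.01 0.06 0.  ] gap -0.002 q [-0.757  0.73   1.512  0.04   0.851  0.967]
```

Over the pad. Pressing down stepwise.

Request:
{"name": "jog_arm", "arguments": {
  "motion": [
    [0,0,-0.6,0,255],
    [0,0.1,-0.7,0,255],
    [0,0,-0.7,0,255],
    [0,0,-0.6,0,255],
    [0,0,-0.5,0,255]
  ]
}}

```text
t: 24.87
tcp_pos: [0.5486, -0.3534, 0.0508]
tool_rot: [0.996, -0.088, 0.028, 0.004]
force: [-4.2, -0.4, 6.0]
finger_gap: 0.001
```

```bash
python3 st.py
```

```text
24.87 [ 0.5486 -0.3534  0.0508] yaw -0.1771 tilt mrad [ 54.5 -13.2] F [-4.2 -0.4  6. ] T [-0.08  0.64  0.02] gap 0.001 q [-0.756  0.776  1.526  0.039  0.79   0.965]
```

Request:
{"name": "jog_arm", "arguments": {
  "motion": [
    [0,0,-0.5,0,255],
    [0,0,-0.5,0,255],
    [0,0,-0.4,0,255]
  ]
}}

```text
t: 25.12
tcp_pos: [0.5481, -0.3535, 0.0433]
tool_rot: [0.996, -0.088, 0.027, 0.004]
force: [-10.3, 6.3, 37.4]
finger_gap: -0.0
```

```bash
python3 st.py
```

```text
25.12 [ 0.5481 -0.3535  0.0433] yaw -0.1758 tilt mrad [ 53.2 -13.1] F [-10.3   6.3  37.4] T [1.08 1.51 0.05] gap -0.000 q [-0.756  0.788  1.529  0.038  0.778  0.964]
```

Stop reached: z=0.043 and force up to 37 N. I'll hold it there with a gentle push.

Request:
{"name": "jog_arm", "arguments": {
  "motion": [
    [0,0,0,0,255],
    [0,0,-0.1,0,255],
    [0,0,-0.1,0,255]
  ]
}}

```text
t: 25.37
tcp_pos: [0.5483, -0.3534, 0.0469]
tool_rot: [0.996, -0.087, 0.028, 0.005]
force: [-1.6, -0.1, 5.8]
finger_gap: 0.002
```

Request:
{"name": "jog_arm", "arguments": {
  "motion": [
    [0,0,-0.1,0,255],
    [0,0,-0.1,0,255],
    [0,0,-0.1,0,255],
    [0,0,-0.1,0,255],
    [0,0,-0.1,0,255],
    [0,0,-0.1,0,255]
  ]
}}

```text
t: 25.87
tcp_pos: [0.5481, -0.3535, 0.0443]
tool_rot: [0.996, -0.087, 0.028, 0.006]
force: [-2.6, 1.6, 11.3]
finger_gap: 0.004
```

```bash
python3 st.py; python3 look.py d3 side,270,150,110; python3 st.py
```

```text
25.87 [ 0.5481 -0.3535  0.0443] yaw -0.1739 tilt mrad [ 55.7 -16.4] F [-2.6  1.6 11.3] T [0.26 0.54 0.01] gap 0.004 q [-0.756  0.785  1.532  0.038  0.774  0.963]
25.9167 [ 0.5481 -0.3535  0.0444] yaw -0.17399594115197453 [-3.2  0.7  9.7] -0.0011090769968459904
25.92 [ 0.5481 -0.3535  0.0444] yaw -0.1740 tilt mrad [ 55.7 -16.4] F [-3.2  0.7  9.7] T [ 0.17  0.51 -0.05] gap -0.001 q [-0.756  0.785  1.531  0.038  0.774  0.963]
```

View pics/d3.png

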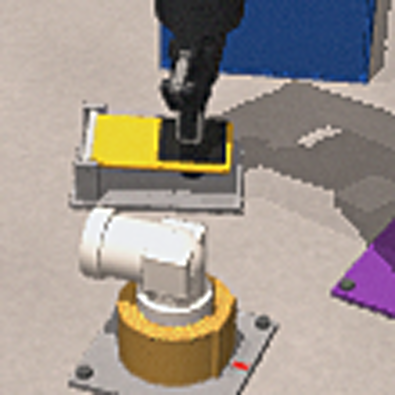

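The plate is down level, but it sprang back about 3 mm in the zero row. I'll push a bit more firmly and hold properly at the stop.

Request:
{"name": "jog_arm", "arguments": {
  "motion": [
    [0,0,-0.2,0,255],
    [0,0,-0.2,0,255],
    [0,0,-0.2,0,255],
    [0,0,-0.2,0,255]
  ]
}}

```text
t: 26.25
tcp_pos: [0.5482, -0.3535, 0.0442]
tool_rot: [0.996, -0.086, 0.029, 0.006]
force: [-5.0, 2.7, 13.7]
finger_gap: -0.0
```

Request:
{"name": "jog_arm", "arguments": {
  "motion": [
    [0,0,-0.2,0,255],
    [0,0,-0.2,0,255],
    [0,0,-0.2,0,255],
    [0,0,-0.2,0,255],
    [0,0,-0.2,0,255],
    [0,0,-0.2,0,255],
    [0,0,-0.2,0,255],
    [0,0,-0.2,0,255]
  ]
}}

```text
t: 26.92
tcp_pos: [0.5482, -0.3535, 0.0442]
tool_rot: [0.996, -0.085, 0.03, 0.008]
force: [-3.8, 2.1, 15.4]
finger_gap: -0.0
```

```bash
python3 st.py
```

```text
26.92 [ 0.5482 -0.3535  0.0442] yaw -0.1699 tilt mrad [ 59.  -21.3] F [-3.8  2.1 15.4] T [ 0.34  0.73 -0.01] gap -0.000 q [-0.755  0.784  1.536  0.036  0.765  0.96 ]
```

Held steady at the stop for about 0.7 s with 14–15 N (8 N is needed). Letting it up.

Request:
{"name": "jog_arm", "arguments": {
  "motion": [
    [0,0,0.8,0,255],
    [0,0,1.2,0,255],
    [0,0,1.5,0,255],
    [0,0,2,0,255],
    [0,0,2.5,0,255],
    [0,0,3,0,255],
    [0,0,3,0,255],
    [0,0,2,0,255],
    [0,0,1,0,255],
    [0,0,0,0,255]
  ]
}}

```text
t: 27.75
tcp_pos: [0.5498, -0.3511, 0.2203]
tool_rot: [0.996, -0.085, 0.032, 0.007]
force: [0.9, -0.7, -0.7]
finger_gap: 0.001
```

Request:
{"name": "jog_arm", "arguments": {
  "motion": [
    [-1,-2,0.5,0,255],
    [-1,-3,0.5,0,255],
    [-1,-3,0,0,255],
    [-1,-3,0,0,255],
    [-1,-3,0,0,255],
    [-1,-3,0,0,255],
    [-1,-2,0,0,255],
    [0,-1,0,0,255],
    [0,0,0,0,255]
  ]
}}

```text
t: 28.5
tcp_pos: [0.4729, -0.551, 0.2143]
tool_rot: [0.996, -0.083, 0.025, -0.003]
force: [-0.2, -0.3, -0.1]
finger_gap: -0.0
```

```bash
python3 st.py; python3 look.py e1 side,270,150,110 top,310,190,160;python3 - <<'E'
from h import *
save(cam('side')['img'],'e1full.png')
from fit import fit
P,col=cloud(cam('side'),285,195,60,55)
w=(col.min(1)>75)&(P[:,2]>.06)&(np.ptp(col,axis=1)<70)&(np.hypot(P[:,0]-.54,P[:,1]+.11)<.09)
print(fit(P[w],[.53,-.108,.016,-.2]).x)
P,col=cloud(cam('side'),285,170,60,42);k=(col.max(1)<60)&(P[:,2]>.03);print(np.median(P[k],0),np.linalg.svd(P[k]-P[k].mean(0))[2][2])
E
```

```text
28.5 [ 0.4729 -0.551   0.2143] yaw -0.1657 tilt mrad [49.5  1.3] F [-0.2 -0.3 -0.1] T [-0.03 -0.04  0.  ] gap -0.000 q [-1.033  0.673  1.193  0.045  1.251  0.69 ]
28.6 [ 0.4735 -0.548   0.2143] yaw -0.16362324692167973 [ 0.9  0.4 -0.1] 0.0009084934734325883
[ 0.5289 -0.1077  0.0141 -0.2084]
[ 0.5483 -0.3502  0.0672] [-0.236   0.004  -0.9717]
```

View pics/e1.png

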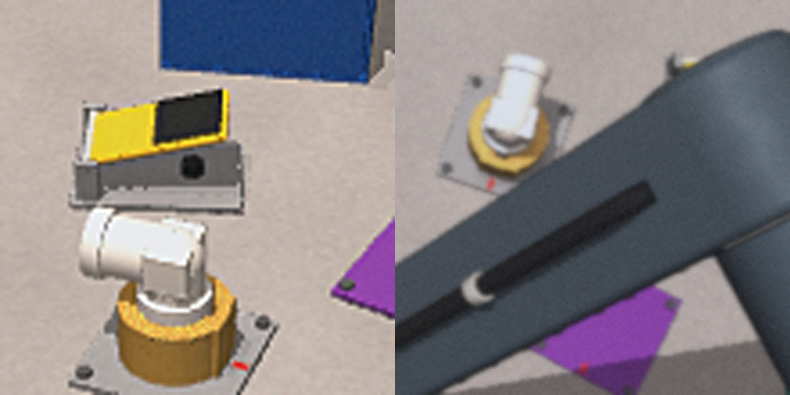

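View pics/e1full.png

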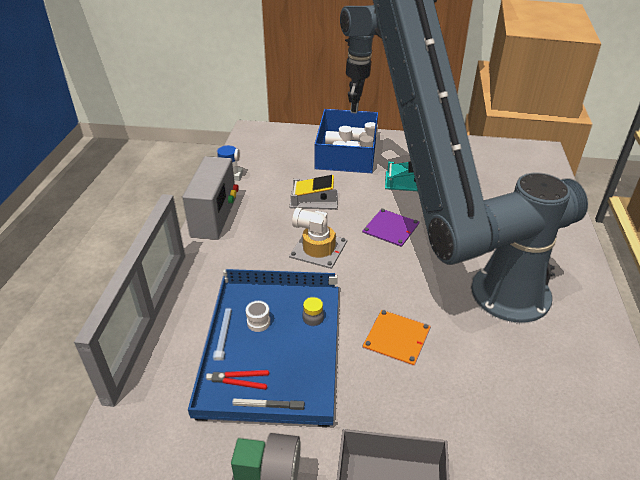

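The elbow is home in the ring at (318,240), the treadle is back up at (315,185) and the shelf items haven't moved. The arm is touching nothing, so I'm handing in.

```bash
python3 -c "
from station import *
print(sign_off())"
```

```text
the job is handed in; nothing more can be done
None
```

The elbow is loaded in the brass ring with its shoulder down, and the treadle was pressed to its stop, held and released. I handed the job in at about 28.6 s; no verdict was reported.

- **Elbow:** I gripped it by its flats (51 mm read) and turned it to the keyway angle measured in both views, about -0.20 rad. The rib went in without any searching, and the shoulder met the ring at about 7 N. A depth fit after release puts the foot at z = 0.014 m against 0.016 m expected. That camera also read about 2 mm low on the shelf, so I count it as fully home. The fit was unchanged after the treadle push.
- **Treadle:** the first press met the stop at 37 N, through the shut fingers. It then eased back about 3 mm during one still row, so I pressed again. The second press held steady at the stop for about 0.7–1 s at 10–15 N. After release the pad was back at its rest height.
- **Not perfect:** the jog steps made the tool drift in tilt by up to about 3–4°. I partly corrected this before insertion, which left the elbow about 1–2° off vertical as it went in.
- **Rest of the scene:** the other shelf items look unmoved, and nothing was touching the robot at hand-in.

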